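# Stand the test chart on its swing-out leg

## Task

The checkerboard test chart stands stored in the wooden holder with the leg on its back folded away. Swing the leg fully out, lift the chart out of the holder by the grip tab on its top, and set it down gently on the rectangular rubber mat so that it stands by itself on its foot bar and leg, the foot bar along the pale line and the leg over the wide part of the mat. Leave the roll of tape, the steel block and the small cup where they are.

Things in the scene. Friction and masses are not known exactly. Their poses are not given: they have to be found in the camera images.
- chart: Loose checkerboard plate, 130 wide (y), 8 thick, 0.3 kg. Foot bar under it x -11 to 3, 130 wide, 10 high; origin on its underside, y at the middle. z up when it stands properly; the plate then leans 10 degrees back to +x, its top edge at z 119 (x 17 to 25). Face looks to -x, leg on the +x side. Starts in the holder, origin 10 above the bench, with 1 to 3 play. Falls backwards without its leg.
- chart_tab (a point): Centre of the free part of the grip tab: x 22, y 0, z 140 in the chart's frame. The tab is an upright black rubber block 12 thick (x), 28 wide (y), from the plate's top edge up to z 154: pinch it across x from above.
- leg (a joint): Leg angle (rad): 0 folded flat on the chart's back (starts 0 to 0.2), 1.57 fully out, square to the plate; stop at 1.6. Swings like a door, rod from the chart's +y side to +x, about an axis through x 10, y -20, z -2 of the chart's frame along (0.174, 0, 0.985). Light friction (0.2 N at the rod); stays where left.
- leg_top (a point): Top of the leg's rod. The leg is a steel gate; its outer edge is a round rod, diameter 10, parallel to the hinge axis and 60 from it. Folded, the rod is behind the plate at y +40, top at z 151 (chart's frame), 30 above the plate's edge and 21 clear of the tab: push or take it there from above. Out, its top is at x 95, y -20, z 141.
- leg_foot (a point): Lower end of the leg's rod; with the leg fully out it is level with the underside of the chart's foot bar, 72 behind the chart's origin (+x). In the holder it hangs free 10 above the bench.
- holder: Light wooden holder fixed to the bench, 150 wide (y), origin at the bench under its middle, x as the chart's x at the start. Two end cheeks 50 high that hold the outer 13 of the chart's bottom corners on a floor 10 high, joined by a bar 12 high at the front. The chart lifts straight up out of it.
- mat: Dark rubber mat fixed on the bench, 100 deep (x), 160 wide (y), 3 thick, origin under its centre. The pale line lies near its front edge, the one towards the robot (-x); the wide part is on its +x side.
- mat_line (a point): Middle of the pale line on the mat's top (3 above the bench), 32 from the mat's centre towards its front edge; the line runs along the mat's y. The chart's origin belongs here, the chart's x along the mat's x.
- kapton_roll: Bystander: flat roll of tape, 60 across, 18 high, origin at its underside.
- setting_block: Bystander: steel block 25x40x18, origin at its underside.
- cup_lens: Bystander: small open cup, 56 across, 27 high, origin at its underside.

How it is judged:
On the way, in this order (a step that is already met when the one before it is completed fails the run):
1. the leg is swung out (above 1.3 rad) while the chart is still in the holder (value of joint leg above 1.3 rad and z of chart in the frame of holder below 0.03 m and horizontal distance between chart and holder below 0.02 m), for 0.2 s.
2. the chart is lifted out of the holder, 40 mm or more, with the leg out (z of chart in the frame of holder above 0.05 m and value of joint leg above 1.2 rad), for 0.1 s.
At the end, for the whole second after the job is handed in: The chart stands at rest on its foot bar and leg: leg above 1.3 rad, chart origin within 20 mm of the line's middle and 6 mm of the mat's top, foot bar parallel to the line within 0.22 rad, tilt under 0.1 rad, the leg's foot over the mat's +x half, less than 10 mm above the bench (value of joint leg above 1.3 rad and horizontal distance between chart and mat_line below 0.02 m and z of chart in the frame of mat_line below 0.006 m and x of leg_foot in the frame of mat above 0 m and z of leg_foot in the frame of mat below 0.01 m and angle between the y axis of chart and the y axis of mat, either way round below 0.22 rad and angle between chart's own z axis and vertical below 0.1 rad and linear speed of chart below 0.02 m/s); the robot touches nothing.
It fails at once if the tape roll, the steel block or the small cup is moved more than 20 mm (distance of any of kapton_roll, setting_block, cup_lens from where it was at the start of the episode above 0.02 m).
It fails at once if the chart is tipped over (more than 45 degrees) (angle between chart's own z axis and vertical above 0.8 rad).
It fails at once if the chart is dropped or slammed down on the mat (faster than 0.5 m/s within 50 mm of the bench) (height (world z) of chart below 0.05 m and linear speed of chart above 0.5 m/s).
It also fails if it takes over 51 s, if anything falls off the work surface, if the arm or the gripper's body presses on something with over 40 N, if the wrist force passes 120 N, or if a joint passes its speed limit or range.

## Robot

A 6-joint arm with a two-finger parallel gripper is mounted at the origin on a cart in front of the work surface, level with it; the furniture and walls round the work are solid. World frame = base frame: x ahead of the robot, y to its left, z up, the work surface at z = 0. Lengths are in m, angles in rad, forces in N, time in s.
With the tool pointing down it reaches from about 0.4 to 0.825 m from the base axis. Payload 7 kg.
Tool frame: the origin (TCP) lies at the very end of the fingers, on their centre line; the grasp point (between the pads) lies 19 mm behind it (grip_depth is the distance from the TCP to the grasp point, in m); z points along the fingers, y is the direction in which the jaws open and shut (so a half turn about z gives the same grasp; the last joint's range is limited). The gripper opens to 88 mm and grips with 3 to 60 N. Pads are 19 mm wide; open, the fingers measure 130 mm over their backs; the gripper's body (78 mm by 193 mm) begins 47 mm behind the grasp point.
Start: joints at [-1.027, 0.359, 0.012, 0, -1.224, -0.288], TCP at [0.171, -0.653, 0.227] pointing down, gripper open.
Joint ranges: [-3.07, 3.07], [-1.43, 2.12], [-1.02, 1.25], [-3.03, 1.67], [-3.05, -0], [-3.03, 3.03]. Speed limits (rad/s): [2.39, 2.39, 3.01, 3.14, 3.14, 3.14].

## Interface

Orientations are given as [roll, pitch, yaw] about the fixed x, y, z axes, in that order (R = Rz(yaw) Ry(pitch) Rx(roll)).
In Python, from station import get_state, grab_frame, get_calibration, job_done, grip_depth gives the robot as it stands. The module is installed in compiled form; this text tells all that it offers.
- The arm moves only by the shell command python3 -m crank 'ROWS' [FORCE]. ROWS is JSON, a list of rows, each an object with "turn": the turn, a rotation vector about the tool's x, y, z each as a share of 2 pi rad, from -1 to 1, a list of three; "slide": the shift along the tool's x, y, z each as a share of 0.5 m, from -1 to 1, a list of three; "fingers": the opening, from -1 (shut) to 1 (fully open). A call has 1 to 5 rows; each row is the pose to reach, as a shift and turn from the pose commanded when the call began, along the tool's axes at that moment, turning the shorter way round; what a row does not reach only later rows make up. A row lasts 1/12 s, in which the tool goes at most 41.7 mm and 7.16 degrees, less where a joint would pass 70% of its speed; a pose out of reach is approached as far as the arm can. A call with a number of a shift or a turn outside -1 to 1 is refused whole. A call with a gripper value outside its range is refused whole. The fingers move at their own pace and stop on an object; FORCE is the grip in N (left out, the last holds). Time passes only in rows, so rows that repeat a pose let the fingers close. It gives the time, the measured TCP pose, the force and the opening at its end, in the units of the state.
- get_state(): the state, without advancing time (a new reading comes with each control period).
- grab_frame(name): name is "scene" or "top" or "wrist"; returns the picture (420x560x3 uint8, red, green, blue); there is no depth.
- get_calibration(name): a dict with "K" (3x3 intrinsics, pixels), "dist" ([k1, k2, p1, p2, k3] as OpenCV has them; the pictures are not rectified), "pose" (4x4, takes a point from camera to world coordinates). Camera axes: x right, y up, looking along -z (the intrinsics and any distortion apply to the point x, -y, -z); pixel columns grow to the right and rows downward; lengths in m; the calibration is good to about 2 mm. A picture is of the moment at which its call begins: read the wrist's pose just before it. get_calibration takes no time and is no camera call; for the wrist camera it gives the pose at the moment of the call.
- job_done(): hands the job in, once; it reports no verdict.
The state is a dict: "t": time; "q": joint angles; "qd": joint speeds; "joint_efforts": joint torques, N m; "eef_pos": TCP position; "ee_rot": TCP orientation; "force": force on the tool from outside, world axes, zero at the start; "moment": the same for the moment, N m; "width": finger opening in m.
Only numpy, scipy, OpenCV 4.12 (cv2) and the standard library are available. Lean on these libraries where they do the work, as an engineer would, in place of code of your own. Each camera call takes 0.05 s, during which the arm holds its last target.

## Working session

There is one attempt and no reset: what is moved stays moved. The work goes in short steps, Python scripts to look and compute and a shell command to move; the robot and the scene stay as the last step left them, time stands still between calls to the robot, and variables do not carry over. Pictures are saved under pics/ and viewed, and the job is handed in when it is done.

```bash
mkdir -p pics; ls; python3 - <<'E'
from station import *
import cv2
s=get_state()
for k,v in s.items(): print(k,v)
print(grip_depth if not callable(grip_depth) else grip_depth())
for n in ["scene","top","wrist"]:
    c=get_calibration(n); print(n,c)
for n in ["scene","top"]:
    cv2.imwrite(f"pics/{n}0.png",grab_frame(n)[:,:,::-1])
E
```

```text
pics
t 0.0
q [-1.02688455e+00  3.59395826e-01  1.10473980e-02 -3.47985308e-04
 -1.22411237e+00 -2.88108049e-01]
qd [ 0.00112095 -0.00149683 -0.00046648 -0.00029702  0.00185955 -0.00127251]
joint_efforts [ 2.91819691e-03 -5.82720423e+01  2.93063146e+01  6.99763834e+00
  6.72334674e-03 -1.74332413e-04]
eef_pos [ 0.17063873 -0.65255773  0.22561232]
ee_rot [ 3.13990383e+00 -1.59342462e-04 -2.88590730e+00]
force [ 0.64350039 -0.20349826 -0.17139209]
moment [-0.00489233 -0.01254083  0.04755333]
width 0.08753462064505146
0.0188
scene {'K': array([[519.05316496,   0.        , 269.62390036],
       [  0.        , 519.05316496, 217.30189431],
       [  0.        ,   0.        ,   1.        ]]), 'dist': array([-0.15537008,  0.        ,  0.        ,  0.        ,  0.        ]), 'pose': array([[-0.66086708,  0.37619796, -0.64940727, -0.15612023],
       [-0.7504057 , -0.31729305,  0.57984171,  0.61798385],
       [ 0.01208285,  0.87051721,  0.49198962,  0.62106788],
       [ 0.        ,  0.        ,  0.        ,  1.        ]])}
top {'K': array([[477.29382434,   0.        , 279.95914985],
       [ 
[... 228 characters left out ...]
12,  0.36937044],
       [-0.99993544, -0.00991999, -0.00554244, -0.00656448],
       [-0.00680842,  0.13251513,  0.9911576 ,  1.23557257],
       [ 0.        ,  0.        ,  0.        ,  1.        ]])}
wrist {'K': array([[355.83509456,   0.        , 277.38197315],
       [  0.        , 355.83509456, 206.30443299],
       [  0.        ,   0.        ,   1.        ]]), 'dist': array([-0.0728079,  0.       ,  0.       ,  0.       ,  0.       ]), 'pose': array([[-0.25267396, -0.93113952, -0.26293547,  0.10008551],
       [ 0.96755021, -0.24272401, -0.07022568, -0.67135939],
       [ 0.00156915, -0.27214747,  0.96225428,  0.38369726],
       [ 0.        ,  0.        ,  0.        ,  1.        ]])}
```

View pics/scene0.png

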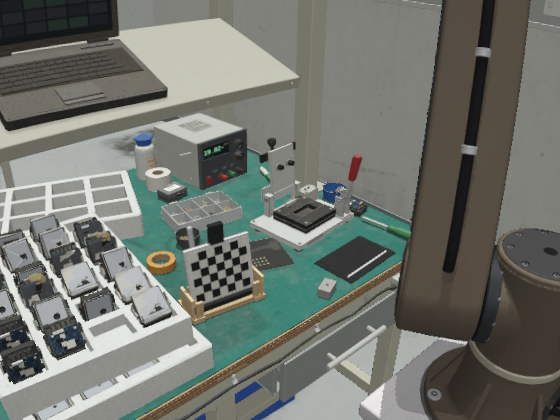

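View pics/top0.png

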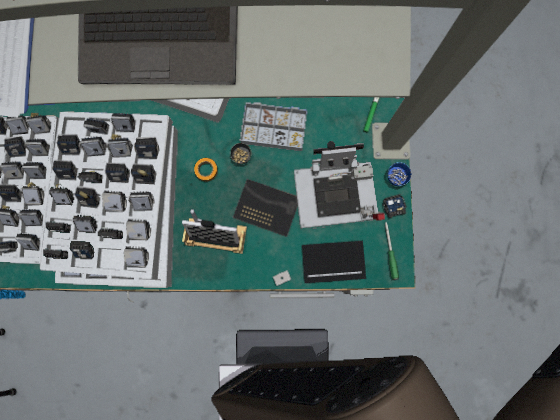

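```bash
python3 - <<'E'
import cv2
t=cv2.imread("pics/top0.png"); s=cv2.imread("pics/scene0.png")
cv2.imwrite("pics/t1.png",cv2.resize(t[190:290,160:300],None,fx=5.7,fy=5.7,interpolation=cv2.INTER_CUBIC))
cv2.imwrite("pics/t2.png",cv2.resize(t[190:290,260:400],None,fx=5.7,fy=5.7,interpolation=cv2.INTER_CUBIC))
cv2.imwrite("pics/s1.png",cv2.resize(s[210:330,160:300],None,fx=5,fy=5,interpolation=cv2.INTER_CUBIC))
E
```

```text
(no output)
```

View pics/t1.png

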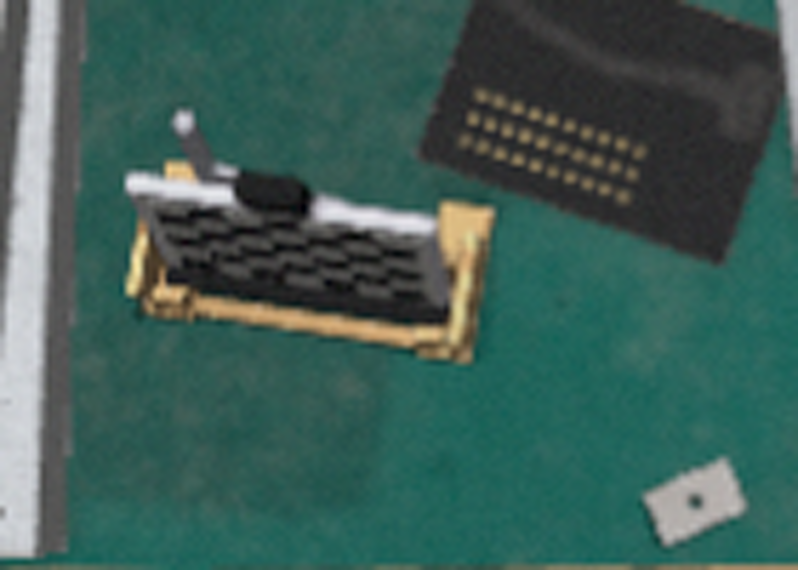

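View pics/t2.png

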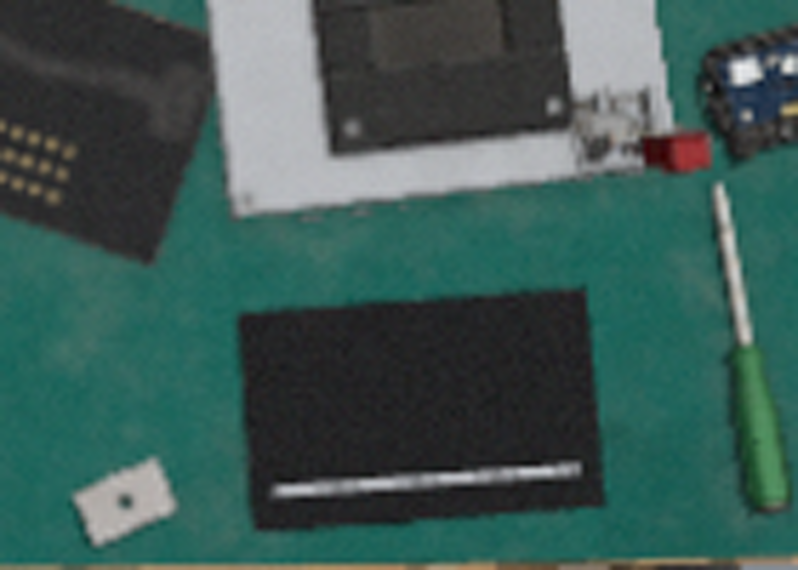

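View pics/s1.png

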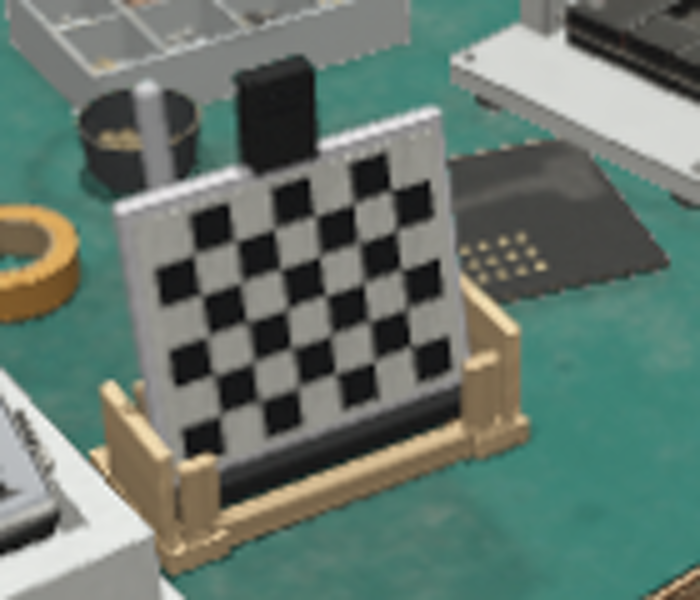

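```bash
cat > h.py <<'E'
import numpy as np, cv2
from station import *
from scipy.spatial.transform import Rotation as R
from scipy.optimize import least_squares
F=np.diag([1,-1,-1.])
def proj(P,c):
    T=c["pose"]; Rwc=T[:3,:3]@F
    Rc=Rwc.T; t=-Rc@T[:3,3]
    return cv2.projectPoints(np.array(P,float).reshape(-1,1,3),cv2.Rodrigues(Rc)[0],t,c["K"],c["dist"])[0].reshape(-1,2)
def ray(uv,c,z):
    u=cv2.undistortPoints(np.array(uv,float).reshape(-1,1,2),c["K"],c["dist"]).reshape(-1,2)
    d=np.c_[u,np.ones(len(u))]@(c["pose"][:3,:3]@F).T; o=c["pose"][:3,3]
    return o+d*((z-o[2])/d[:,2])[:,None]
def crop(p,s,off): return (np.array(p,float)+.5)/s-.5+np.array(off)
def pose(x,y,yaw,z=0): 
    T=np.eye(4);T[:3,:3]=R.from_euler('z',yaw).as_matrix();T[:3,3]=x,y,z;return T
def tf(T,P): return np.array(P,float)@T[:3,:3].T+T[:3,3]
E
python3 - <<'E'
from h import *
ct,cs=get_calibration("top"),get_calibration("scene")
# mat
mp=crop([(238,314),(585,290),(605,505),(255,529),(272,491),(580,467)],5.7,(260,190))
m=ray(mp,ct,.003); print("mat",m.round(4)); print(np.linalg.norm(m[0]-m[1]),np.linalg.norm(m[1]-m[2]),np.linalg.norm(m[0]-m[3]))
loc=np.array([(50,80,3),(50,-80,3),(-50,-80,3),(-50,80,3)])/1e3
f=lambda p: (proj(tf(pose(*p),loc),ct)-mp[:4]).ravel()
r=least_squares(f,[.4,-.1,0]);print("mat",r.x,r.fun.round(2)); print("line",tf(pose(*r.x),[(-.032,0,.003)]), m[4:].mean(0))
# chart
L=np.array([(21,65,119),(21,-65,119),(28,0,154)])/1e3
tp=crop([(128,184),(436,225)],5.7,(160,190)); sp=crop([(115,208),(440,110)],5,(160,210))
lt=crop([(183,120)],5.7,(160,190)); ls=crop([(148,85)],5,(160,210))
def legtop(a):
    ax=np.array([.174,0,.985]);o=np.array([10,-20,-2.]); h=155*ax
    # folded direction +y; rotate about ax toward +x (neg)
    d=R.from_rotvec(-a*ax).apply([0,60,0]); return None,d
def lp(a):
    ax=np.array([.174,0,.985]); o0=np.array([10,-20,-2.])
    d=R.from_rotvec(-a*ax/np.linalg.norm(ax)).apply([0,60,0.])
    # out top 95,-20,141 => o0+ s*ax + R(out)d
    s=((np.array([95,-20,141])-o0)@ax)/(ax@ax)
    return (o0+s*ax+d)/1e3
print("legtop fold/out",lp(0),lp(1.5708))
def g(p):
    T=pose(*p[:3],z=.01); P=tf(T,np.vstack([L[:2],lp(p[3])]))
    a=(proj(P,ct)-np.vstack([tp,lt])).ravel(); b=(proj(P,cs)-np.vstack([sp,ls])).ravel(); return np.r_[a,b]
r=least_squares(g,[.46,.15,0,.1]);print("chart",r.x,r.fun.round(2))
T=pose(*r.x[:3],z=.01); print("tab",tf(T,[(.022,0,.140)]),"legtop",tf(T,[lp(r.x[3]),lp(1.57)]))
b=crop([(73,500),(155,458),(177,500),(97,546)],5.7,(260,190)); print("block",ray(b,ct,.018).round(3))
for nm,uv,z in [("roll",(205,169),.018),("cup",(240,153),.02)]: print(nm,ray([uv],ct,z))
np.save("chart0.npy",r.x)
# holder check
print("holder corners proj", (proj(tf(T,np.array([(-11,-65,0),(-11,65,0)])/1e3),ct)))
E
```

```text
mat [[ 0.4567 -0.0543  0.003 ]
 [ 0.4658 -0.2126  0.003 ]
 [ 0.3682 -0.2191  0.003 ]
 [ 0.3596 -0.0606  0.003 ]
 [ 0.3766 -0.0685  0.003 ]
 [ 0.3855 -0.2081  0.003 ]]
0.15863285220049636 0.097758148522566 0.09724477480305974
mat [ 0.41259379 -0.13664311  0.05854089] [-0.16 -0.45  0.35 -0.55  0.15  0.34 -0.33  0.64]
line [[ 0.38064861 -0.13851535  0.003     ]] [ 0.38105114 -0.13829737  0.003     ]
legtop fold/out [0.03706867 0.04       0.15123355] [ 0.09615387 -0.02000022  0.14079617]
chart [ 0.4720812   0.16968555 -0.14887685  0.15874245] [-0.32  0.53  0.03  1.03 -0.01  0.83  0.   -0.55 -0.48 -1.16 -0.52 -1.44]
tab [[0.49383784 0.16642235 0.15      ]] legtop [[0.5237977  0.20161336 0.15958365]
 [0.56421196 0.13569178 0.15079617]]
block [[ 0.373  0.021  0.018]
 [ 0.392 -0.016  0.018]
 [ 0.373 -0.025  0.018]
 [ 0.353  0.01   0.018]]
roll [[0.65632348 0.19577467 0.018     ]]
cup [[0.69763577 0.10365743 0.02      ]]
holder corners proj [[238.77292177 247.03400846]
 [189.35142527 239.94000933]]
```

```bash
cat >> h.py <<'E'
def to(x,y,z,yaw,s=None):
    s=s or get_state(); Rt=R.from_euler('xyz',s["ee_rot"])
    d=Rt.inv().apply(np.array([x,y,z])-s["eef_pos"])
    rv=(Rt.inv()*R.from_euler('xyz',[np.pi,0,yaw])).as_rotvec()
    print("t",s["t"],"pos",s["eef_pos"].round(4),"rot",s["ee_rot"].round(3),"w",round(s["width"],4),"F",np.round(s["force"],1))
    print("turn",(rv/2/np.pi).round(4),"slide",(d/.5).round(4),"mm",(d*1e3).round(1),"rows",np.linalg.norm(d)/.0417,np.degrees(np.linalg.norm(rv))/7.16)
E
python3 - <<'E'
from h import *
to(.42,-.40,.33,-2.3)
x=np.load("chart0.npy");T=pose(*x[:3],z=.01)
print("fixture",ray(crop([(235,215)],5.7,(260,190)),get_calibration("top"),.01))
for nm,uv in [("tray edge",(172,280)),("tray edge2",(175,130))]: print(nm,ray([uv],get_calibration("top"),.08))
E
```

```text
t 0.1 pos [ 0.1706 -0.6526  0.2257] rot [ 3.14  -0.    -2.886] w 0.0875 F [ 0.9  0.1 -0.7]
turn [ 0.0002  0.     -0.0932] slide [-0.6103  0.363  -0.2081] mm [-305.1  181.5 -104.1] rows 8.872028801332865 4.68837860045438
fixture [[ 0.50107723 -0.0532741   0.01      ]]
tray edge [[0.3677556  0.26335873 0.08      ]]
tray edge2 [[0.7445115  0.26417259 0.08      ]]
```

```bash
python3 -m crank '[{"turn":[0,0,-0.0932],"slide":[-0.61,0.363,-0.208],"fingers":-0.2},{"turn":[0,0,-0.0932],"slide":[-0.61,0.363,-0.208],"fingers":-0.2},{"turn":[0,0,-0.0932],"slide":[-0.61,0.363,-0.208],"fingers":-0.2},{"turn":[0,0,-0.0932],"slide":[-0.61,0.363,-0.208],"fingers":-0.2},{"turn":[0,0,-0.0932],"slide":[-0.61,0.363,-0.208],"fingers":-0.2}]'
python3 - <<'E'
from h import *
to(.42,-.40,.33,-2.3)
to(.48,-.2,.32,-2.)
E
```

```text
t: 0.52
eef_pos: [0.3118, -0.509, 0.2853]
ee_rot: [3.141, 0.0, -2.294]
force: [0.9, 0.5, 0.8]
width: 0.0599
t 0.5167 pos [ 0.3118 -0.509   0.2853] rot [ 3.141  0.    -2.294] w 0.0599 F [0.9 0.5 0.8]
turn [0.0001 0.     0.001 ] slide [-0.3067 -0.0178 -0.0894] mm [-153.3   -8.9  -44.7] rows 3.835945755706653 0.04823794482398749
t 0.5167 pos [ 0.3118 -0.509   0.2853] rot [ 3.141  0.    -2.294] w 0.0599 F [0.9 0.5 0.8]
turn [ 0.0001  0.     -0.0468] slide [-0.6859  0.157  -0.0692] mm [-343.    78.5  -34.6] rows 8.478020716508196 2.352788411736762
```

```bash
python3 -m crank '[{"turn":[0,0,-0.0468],"slide":[-0.686,0.12,-0.1],"fingers":-0.2},{"turn":[0,0,-0.0468],"slide":[-0.686,0.12,-0.1],"fingers":-0.2},{"turn":[0,0,-0.0468],"slide":[-0.686,0.12,-0.1],"fingers":-0.2},{"turn":[0,0,-0.0468],"slide":[-0.686,0.12,-0.1],"fingers":-0.2},{"turn":[0,0,-0.0468],"slide":[-0.686,0.12,-0.1],"fingers":-0.2}]'
python3 - <<'E'
from h import *
to(.49,.1,.30,-1.72)
E
```

```text
t: 0.93
eef_pos: [0.4204, -0.3335, 0.3149]
ee_rot: [3.141, 0.0, -2.006]
force: [0.6, -0.8, 0.4]
width: 0.0357
t 0.9333 pos [ 0.4204 -0.3335  0.3149] rot [ 3.141  0.    -2.006] w 0.0357 F [ 0.6 -0.8  0.4]
turn [ 0.      0.     -0.0455] slide [-0.8449  0.2393  0.03  ] mm [-422.5  119.6   15. ] rows 10.53538833390016 2.287785266448476
```

```bash
python3 -m crank '[{"turn":[0,0,-0.0455],"slide":[-0.845,0.24,0.02],"fingers":-0.2},{"turn":[0,0,-0.0455],"slide":[-0.845,0.24,0.02],"fingers":-0.2},{"turn":[0,0,-0.0455],"slide":[-0.845,0.24,0.02],"fingers":-0.2},{"turn":[0,0,-0.0455],"slide":[-0.845,0.24,0.02],"fingers":-0.2},{"turn":[0,0,-0.0455],"slide":[-0.845,0.24,0.02],"fingers":-0.2}]'
python3 - <<'E'
from h import *
to(.50,.13,.28,-1.72)
E
```

```text
t: 1.35
eef_pos: [0.4525, -0.1279, 0.3099]
ee_rot: [-3.142, 0.0, -1.72]
force: [1.8, -0.5, -0.3]
width: 0.0351
t 1.35 pos [ 0.4525 -0.1279  0.3099] rot [-3.142  0.    -1.72 ] w 0.0351 F [ 1.8 -0.5 -0.3]
turn [-0.  0. -0.] slide [-0.5242 -0.0173  0.0599] mm [-262.1   -8.6   30. ] rows 6.329183417586819 0.0015041716265748962
```

```bash
python3 -m crank '[{"turn":[0,0,0],"slide":[-0.53,-0.02,0.06],"fingers":-0.2},{"turn":[0,0,0],"slide":[-0.53,-0.02,0.06],"fingers":-0.2},{"turn":[0,0,0],"slide":[-0.53,-0.02,0.06],"fingers":-0.2},{"turn":[0,0,0],"slide":[-0.53,-0.02,0.06],"fingers":-0.2},{"turn":[0,0,0],"slide":[-0.53,-0.02,0.06],"fingers":-0.2}]'
python3 - <<'E'
from h import *
cw=get_calibration("wrist"); im=grab_frame("wrist")
cv2.imwrite("pics/w1.png",im[:,:,::-1])
np.save("cw1.npy",cw["pose"])
x=np.load("chart0.npy");T=pose(*x[:3],z=.01)
print(proj(tf(T,np.array([(25,65,119),(25,-65,119),(17,65,119),(28,14,154),(28,-14,154),(46,40,150)])/1e3),cw).round(1))
to(.50,.13,.28,-1.72)
E
```

```text
t: 1.77
eef_pos: [0.491, 0.0757, 0.2865]
ee_rot: [-3.141, 0.0, -1.72]
force: [1.0, -0.7, 0.9]
width: 0.0351
[[285.2 335.3]
 [286.1 215.8]
 [292.9 335.2]
 [283.1 311.1]
 [283.2 283.3]
 [263.6 333. ]]
t 1.8167 pos [0.4924 0.0809 0.285 ] rot [ 3.141e+00  1.000e-03 -1.718e+00] w 0.0349 F [ 2.6  4.8 -0. ]
turn [0.0001 0.0002 0.0003] slide [-0.0994 -0.0006  0.01  ] mm [-49.7  -0.3   5. ] rows 1.1984432790754922 0.01853297975128462
```

View pics/w1.png

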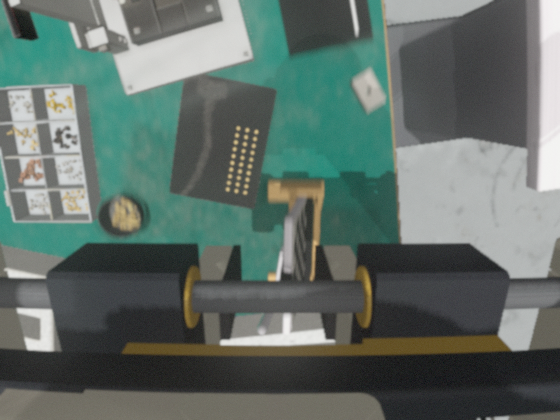

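```bash
python3 - <<'E'
from h import *
to(.521,.202,.22,-1.72)
E
```

```text
t 1.8167 pos [0.4924 0.0809 0.285 ] rot [ 3.141e+00  1.000e-03 -1.718e+00] w 0.0349 F [ 2.6  4.8 -0. ]
turn [0.0001 0.0002 0.0003] slide [-0.2479 -0.0211  0.1301] mm [-124.   -10.5   65.1] rows 3.366957265495547 0.01853297975128462
```

```bash
python3 -m crank '[{"turn":[0,0,0],"slide":[-0.24,-0.02,0.13],"fingers":-0.2},{"turn":[0,0,0],"slide":[-0.24,-0.02,0.13],"fingers":-0.2},{"turn":[0,0,0],"slide":[-0.24,-0.02,0.13],"fingers":-0.2},{"turn":[0,0,0],"slide":[-0.24,-0.02,0.13],"fingers":-0.2},{"turn":[0,0,0],"slide":[-0.24,-0.02,0.13],"fingers":-0.2}]'
python3 - <<'E'
from h import *
cv2.imwrite("pics/s2.png",cv2.resize(grab_frame("scene")[150:330,120:330],None,fx=3.3,fy=3.3,interpolation=cv2.INTER_CUBIC)[:,:,::-1])
cv2.imwrite("pics/t3.png",cv2.resize(grab_frame("top")[150:290,150:340],None,fx=4,fy=4,interpolation=cv2.INTER_CUBIC)[:,:,::-1])
to(.521,.202,.138,-1.72)
E
```

```text
t: 2.23
eef_pos: [0.5185, 0.1925, 0.2186]
ee_rot: [3.138, -0.003, -1.718]
force: [-0.3, -0.3, -0.6]
width: 0.0347
t 2.3333 pos [0.5189 0.1907 0.221 ] rot [ 3.140e+00 -1.000e-03 -1.719e+00] w 0.0347 F [-0.4 -0.1  0.5]
turn [ 0.0002 -0.0002  0.0001] slide [-0.0233 -0.0011  0.1661] mm [-11.6  -0.5  83. ] rows 2.0106893228302183 0.015068799389201564
```

View pics/s2.png

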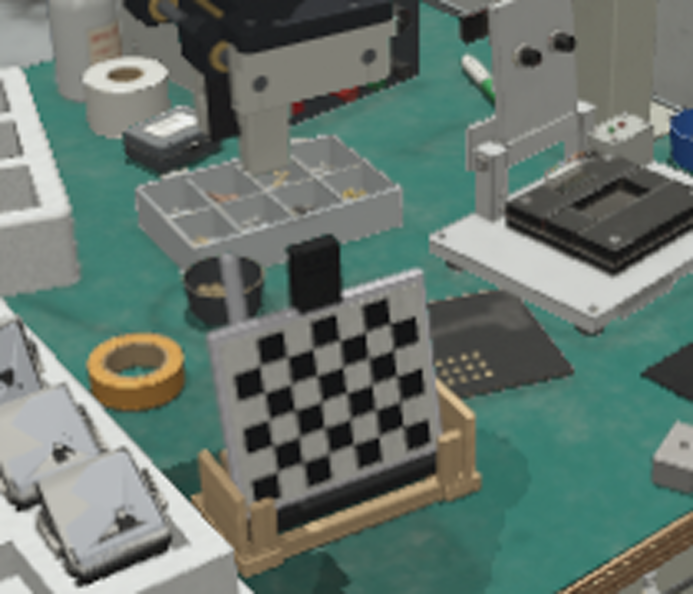

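View pics/t3.png

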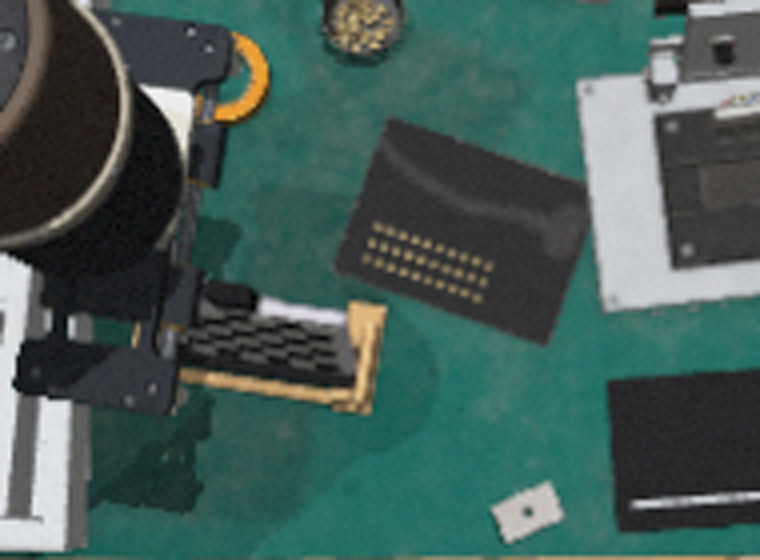

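```bash
python3 -m crank '[{"turn":[0,0,0],"slide":[-0.023,-0.002,0.05],"fingers":-0.2},{"turn":[0,0,0],"slide":[-0.023,-0.002,0.1],"fingers":-0.2},{"turn":[0,0,0],"slide":[-0.023,-0.002,0.14],"fingers":-0.2},{"turn":[0,0,0],"slide":[-0.023,-0.002,0.166],"fingers":-0.2},{"turn":[0,0,0],"slide":[-0.023,-0.002,0.166],"fingers":-0.2}]'
python3 - <<'E'
from h import *
cv2.imwrite("pics/s3.png",cv2.resize(grab_frame("scene")[150:330,120:330],None,fx=3.3,fy=3.3,interpolation=cv2.INTER_CUBIC)[:,:,::-1])
to(.521,.202,.138,-1.72)
E
```

```text
t: 2.75
eef_pos: [0.5206, 0.1999, 0.1368]
ee_rot: [3.139, -0.002, -1.722]
force: [-0.6, -1.1, 0.1]
width: 0.0348
t 2.8 pos [0.5215 0.2005 0.1385] rot [ 3.141e+00 -1.000e-03 -1.721e+00] w 0.0351 F [0.4 0.9 1.1]
turn [ 0.0001 -0.0002 -0.0002] slide [-0.0028  0.0015  0.0011] mm [-1.4  0.7  0.5] rows 0.03984368144869309 0.015942111947476342
```

View pics/s3.png

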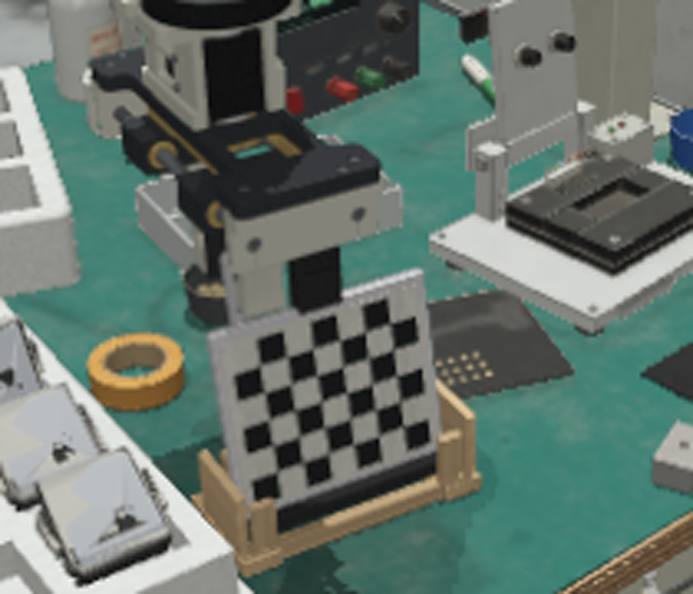

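```bash
cat > arc.py <<'E'
from h import *
x=np.load("chart0.npy");T=pose(*x[:3],z=.01)
ax=np.array([.174,0,.985])/np.hypot(.174,.985)
def rod(a,zw):   # world point of rod at height zw
    base=np.array([10,-20,-2])/1e3+R.from_rotvec(-a*ax).apply([0,.06,0])
    s=(zw-.01-base[2])/ax[2]; return tf(T,[base+s*ax])[0]
def P(a):
    z=.146-.004*min(a/1.57,1); p=rod(a,z); return np.array([p[0],p[1],z-.008]), x[2]-np.pi/2-a
E
python3 - <<'E'
from arc import *
print(rod(.159,.146),rod(.159,.1596),rod(1.57,.151))
s=get_state();p0,y0=s["eef_pos"],s["ee_rot"]; Rt=R.from_euler('xyz',y0)
for k in range(3):
    for j in range(5):
        a=.16+.1*(5*k+j+1); p,y=P(a)
        d=Rt.inv().apply(p-p0); rv=(Rt.inv()*R.from_euler('xyz',[np.pi,0,y])).as_rotvec()
        print(round(a,2),"turn",(rv/2/np.pi).round(3),"slide",(d/.5).round(3))
    p0=p;Rt=R.from_euler('xyz',[np.pi,0,y])
E
python3 -m crank '[{"turn":[0,0,0],"slide":[0,0,0],"fingers":-0.64},{"turn":[0,0,0],"slide":[0,0,0],"fingers":-0.64},{"turn":[0,0,0],"slide":[0,0,0],"fingers":-0.64}]' 3
```

```text
[0.52143965 0.20196456 0.146     ] [0.52381552 0.20160822 0.1596    ] [0.56424757 0.13568644 0.151     ]
0.26 turn [ 0.    -0.     0.041] slide [-0.    -0.011  0.002]
0.36 turn [ 0.    -0.     0.057] slide [ 0.003 -0.023  0.003]
0.46 turn [ 0.    -0.     0.073] slide [ 0.008 -0.034  0.003]
0.56 turn [ 0.    -0.     0.089] slide [ 0.014 -0.044  0.004]
0.66 turn [ 0.    -0.     0.105] slide [ 0.021 -0.054  0.004]
0.76 turn [-0.    -0.     0.016] slide [ 0.001 -0.012  0.001]
0.86 turn [ 0.    -0.     0.032] slide [ 0.002 -0.024  0.001]
0.96 turn [-0.    -0.     0.048] slide [ 0.005 -0.036  0.002]
1.06 turn [ 0.    -0.     0.064] slide [ 0.009 -0.047  0.002]
1.16 turn [ 0.   -0.    0.08] slide [ 0.015 -0.058  0.003]
1.26 turn [-0.    -0.     0.016] slide [ 0.001 -0.012  0.001]
1.36 turn [-0.    -0.     0.032] slide [ 0.002 -0.024  0.001]
1.46 turn [ 0.    -0.     0.048] slide [ 0.005 -0.035  0.002]
1.56 turn [ 0.    -0.     0.064] slide [ 0.01  -0.047  0.002]
1.66 turn [ 0.   -0.    0.08] slide [ 0.015 -0.057  0.002]
t: 3.05
eef_pos: [0.5226, 0.2021, 0.1402]
ee_rot: [-3.14, 0.002, -1.72]
force: [-0.1, -0.5, -1.3]
width: 0.0203
```

```bash
python3 -m crank '[{"turn":[0,0,0.018],"slide":[0,-0.011,0.004],"fingers":-0.64},{"turn":[0,0,0.036],"slide":[0.003,-0.023,0.005],"fingers":-0.64},{"turn":[0,0,0.054],"slide":[0.008,-0.034,0.005],"fingers":-0.64},{"turn":[0,0,0.072],"slide":[0.014,-0.044,0.006],"fingers":-0.64},{"turn":[0,0,0.09],"slide":[0.021,-0.054,0.006],"fingers":-0.64}]'
python3 - <<'E'
from arc import *
s=get_state();p0,y0=s["eef_pos"],s["ee_rot"]; Rt=R.from_euler('xyz',y0)
print(P(.66),p0,y0)
cv2.imwrite("pics/s4.png",cv2.resize(grab_frame("scene")[150:330,120:330],None,fx=3.3,fy=3.3,interpolation=cv2.INTER_CUBIC)[:,:,::-1])
for j in range(5):
        a=.76+.1*j; p,y=P(a)
        d=Rt.inv().apply(p-p0); rv=(Rt.inv()*R.from_euler('xyz',[np.pi,0,y])).as_rotvec()
        print(round(a,2),"turn",(rv/2/np.pi).round(3),"slide",(d/.5).round(3))
E
```

```text
t: 3.47
eef_pos: [0.5475, 0.1877, 0.1365]
ee_rot: [-3.141, 0.001, -2.291]
force: [0.3, 0.1, 0.4]
width: 0.016
(array([0.54679228, 0.1861859 , 0.13631847]), np.float64(-2.3796731766121257)) [0.54753794 0.18769456 0.1364738 ] [-3.14135397e+00  1.35840907e-03 -2.29115304e+00]
0.76 turn [-0.    0.    0.03] slide [ 0.005 -0.013  0.001]
0.86 turn [-0.     0.     0.046] slide [ 0.008 -0.024  0.001]
0.96 turn [0.    0.    0.062] slide [ 0.012 -0.036  0.002]
1.06 turn [0.    0.    0.078] slide [ 0.017 -0.047  0.002]
1.16 turn [0.    0.    0.094] slide [ 0.023 -0.057  0.003]
```

View pics/s4.png

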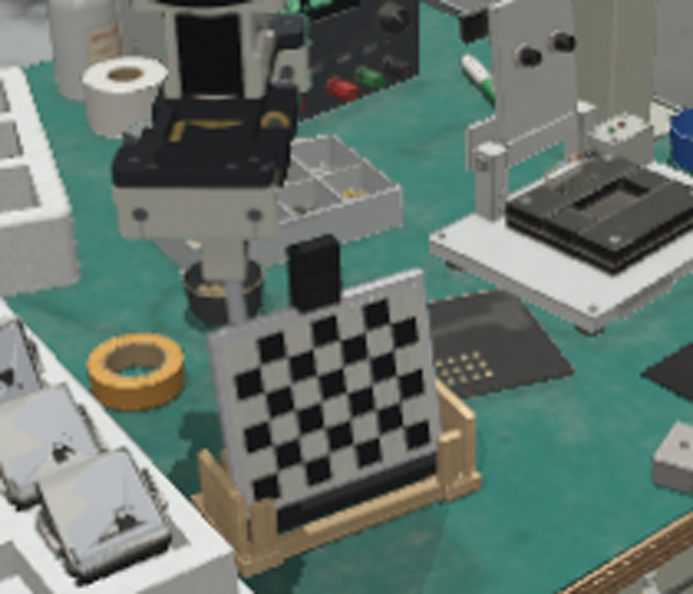

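The rod has moved with the fingers (rod visible under the pads at crop (235,300)); the chart itself has not moved. I'll continue the arc.

```bash
python3 -m crank '[{"turn":[0,0,0.019],"slide":[0.004,-0.013,0.001],"fingers":-0.64},{"turn":[0,0,0.038],"slide":[0.008,-0.024,0.001],"fingers":-0.64},{"turn":[0,0,0.057],"slide":[0.012,-0.036,0.002],"fingers":-0.64},{"turn":[0,0,0.076],"slide":[0.017,-0.047,0.002],"fingers":-0.64},{"turn":[0,0,0.094],"slide":[0.023,-0.057,0.003],"fingers":-0.64}]'
python3 - <<'E'
from arc import *
s=get_state();p0,y0=s["eef_pos"],s["ee_rot"]; Rt=R.from_euler('xyz',y0)
print(P(1.16),p0,y0)
for j in range(5):
        a=1.26+.1*j; p,y=P(a)
        d=Rt.inv().apply(p-p0); rv=(Rt.inv()*R.from_euler('xyz',[np.pi,0,y])).as_rotvec()
        print(round(a,2),"turn",(rv/2/np.pi).round(3),"slide",(d/.5).round(3))
E
```

```text
t: 3.93
eef_pos: [0.5614, 0.1603, 0.1349]
ee_rot: [3.141, 0.001, -2.879]
force: [-0.1, 0.6, -0.0]
width: 0.0157
(array([0.56139168, 0.16029485, 0.13504459]), np.float64(-2.8796731766121253)) [0.56141445 0.1602764  0.13492498] [ 3.14114344e+00  1.29797945e-03 -2.87937148e+00]
1.26 turn [0.    0.    0.016] slide [ 0.001 -0.012  0.   ]
1.36 turn [0.    0.    0.032] slide [ 0.002 -0.024  0.001]
1.46 turn [0.    0.    0.048] slide [ 0.006 -0.035  0.001]
1.56 turn [0.    0.    0.064] slide [ 0.01  -0.047  0.002]
1.66 turn [0.   0.   0.08] slide [ 0.015 -0.057  0.002]
```

```bash
python3 -m crank '[{"turn":[0,0,0.016],"slide":[0.001,-0.012,0.001],"fingers":-0.64},{"turn":[0,0,0.032],"slide":[0.002,-0.024,0.001],"fingers":-0.64},{"turn":[0,0,0.048],"slide":[0.006,-0.035,0.001],"fingers":-0.64},{"turn":[0,0,0.064],"slide":[0.01,-0.046,0.002],"fingers":-0.64},{"turn":[0,0,0.075],"slide":[0.013,-0.054,0.002],"fingers":-0.64}]'
python3 -m crank '[{"turn":[0,0,0],"slide":[0,0,0],"fingers":-0.64},{"turn":[0,0,0],"slide":[0,0,0],"fingers":-0.64},{"turn":[0,0,0],"slide":[0,0,0],"fingers":-0.64},{"turn":[0,0,0],"slide":[0,0,0],"fingers":-0.2},{"turn":[0,0,0],"slide":[0,0,0],"fingers":-0.2}]'
python3 -m crank '[{"turn":[0,0,0],"slide":[0,0,0],"fingers":-0.2},{"turn":[0,0,0],"slide":[0,0,-0.08],"fingers":-0.2},{"turn":[0,0,0],"slide":[0,0,-0.16],"fingers":0},{"turn":[0,0,0],"slide":[0,0,-0.2],"fingers":0},{"turn":[0,0,0],"slide":[0,0,-0.2],"fingers":0}]'
python3 - <<'E'
from h import *
cv2.imwrite("pics/s5.png",cv2.resize(grab_frame("scene")[150:330,120:330],None,fx=3.3,fy=3.3,interpolation=cv2.INTER_CUBIC)[:,:,::-1])
cv2.imwrite("pics/t5.png",cv2.resize(grab_frame("top")[150:290,150:340],None,fx=4,fy=4,interpolation=cv2.INTER_CUBIC)[:,:,::-1])
E
```

```text
t: 4.35
eef_pos: [0.5619, 0.1323, 0.1338]
ee_rot: [3.141, 0.001, 2.933]
force: [0.2, 0.4, 0.4]
width: 0.016
t: 4.77
eef_pos: [0.5619, 0.1327, 0.1332]
ee_rot: [3.141, 0.0, 2.937]
force: [1.2, 0.3, 0.0]
width: 0.0236
t: 5.18
eef_pos: [0.5644, 0.1334, 0.239]
ee_rot: [3.137, 0.007, 2.937]
force: [0.6, 0.5, 0.0]
width: 0.0434
```

View pics/s5.png

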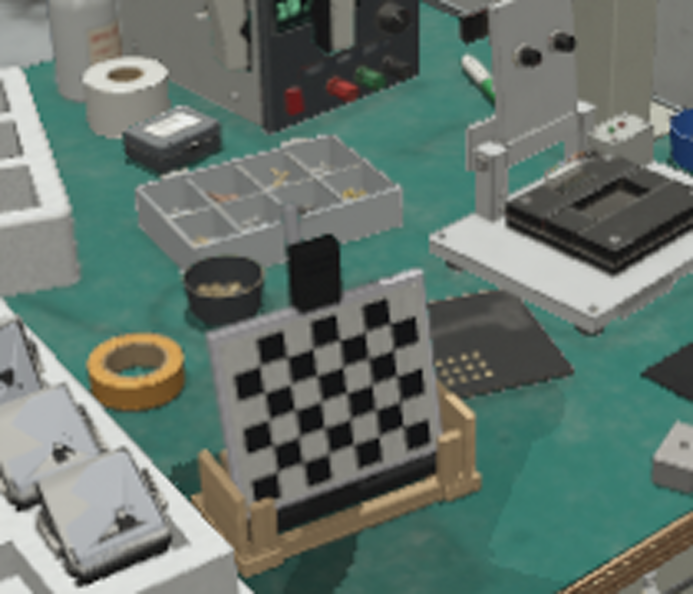

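View pics/t5.png

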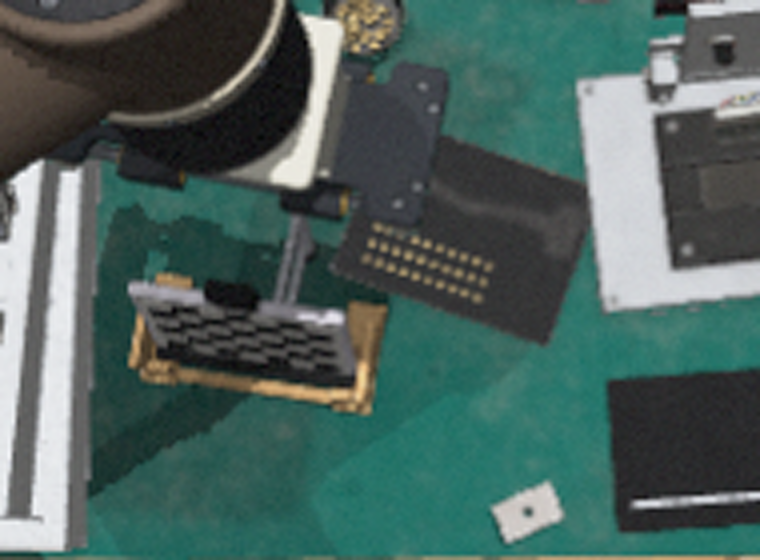

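```bash
python3 - <<'E'
from arc import *
cs=get_calibration("scene")
print("seen",crop([(291,208)],3.3,(120,150)))
for a in (1.4,1.5,1.57,1.6):
    b=np.array([10,-20,-2])/1e3+R.from_rotvec(-a*ax).apply([0,.06,0]); print(a,proj(tf(T,[b+.155*ax]),cs))
to(.494,.1665,.22,-1.72)
E
```

```text
seen [[207.83333333 212.68181818]]
1.4 [[201.65488996 211.33275002]]
1.5 [[204.32494217 210.4383131 ]]
1.57 [[206.27941581 209.85883658]]
1.6 [[207.13610072 209.62289494]]
t 5.2833 pos [0.562  0.1328 0.234 ] rot [3.140e+00 1.000e-03 2.936e+00] w 0.044 F [ 0.2  0.7 -1.1]
turn [ 0.      0.0004 -0.259 ] slide [0.147  0.0382 0.0279] mm [73.5 19.1 13.9] rows 1.8516452397886665 13.020048599799235
```

```bash
python3 -m crank '[{"turn":[0,0,-0.1],"slide":[0.03,0.008,-0.02],"fingers":0.4},{"turn":[0,0,-0.1],"slide":[0.06,0.015,0],"fingers":0.4},{"turn":[0,0,-0.1],"slide":[0.09,0.025,0],"fingers":0.4},{"turn":[0,0,-0.1],"slide":[0.12,0.032,0],"fingers":0.4},{"turn":[0,0,-0.1],"slide":[0.147,0.038,0],"fingers":0.4}]'
python3 -m crank '[{"turn":[0,0,-0.1],"slide":[0,0,0],"fingers":0.4},{"turn":[0,0,-0.1],"slide":[0,0,0],"fingers":0.4},{"turn":[0,0,-0.1],"slide":[0,0,0],"fingers":0.4},{"turn":[0,0,-0.1],"slide":[0,0,0],"fingers":0.4},{"turn":[0,0,-0.1],"slide":[0,0,0],"fingers":0.4}]'
python3 - <<'E'
from arc import *
to(.494,.1665,.22,-1.72)
E
```

```text
t: 5.7
eef_pos: [0.4922, 0.1659, 0.2313]
ee_rot: [-3.141, -0.003, -2.716]
force: [-0.1, -0.3, 0.2]
width: 0.0609
t: 6.12
eef_pos: [0.4929, 0.1657, 0.2315]
ee_rot: [3.14, -0.002, -2.091]
force: [-0.0, 0.3, -0.1]
width: 0.0612
t 6.1167 pos [0.4929 0.1657 0.2315] rot [ 3.140e+00 -2.000e-03 -2.091e+00] w 0.0612 F [-0.   0.3 -0.1]
turn [ 0.0003 -0.0003 -0.059 ] slide [-0.0025 -0.0011  0.023 ] mm [-1.2 -0.6 11.5] rows 0.2777237854678865 2.968572676223701
```

```bash
python3 -m crank '[{"turn":[0,0,-0.059],"slide":[-0.002,-0.001,0.02],"fingers":0.4},{"turn":[0,0,-0.059],"slide":[-0.002,-0.001,0.02],"fingers":0.4},{"turn":[0,0,-0.059],"slide":[-0.002,-0.001,0.02],"fingers":0.4},{"turn":[0,0,-0.059],"slide":[-0.002,-0.001,0.02],"fingers":0.4},{"turn":[0,0,-0.059],"slide":[-0.002,-0.001,0.02],"fingers":0.4}]'
python3 - <<'E'
from arc import *
for n in ("scene","top","wrist"):
    im=grab_frame(n)
    if n=="scene": im=cv2.resize(im[150:330,120:330],None,fx=3.3,fy=3.3,interpolation=cv2.INTER_CUBIC)
    cv2.imwrite(f"pics/{n}6.png",im[:,:,::-1])
to(.494,.1665,.136,-1.72)
E
```

```text
t: 6.53
eef_pos: [0.4942, 0.1664, 0.222]
ee_rot: [3.14, -0.001, -1.731]
force: [-0.3, 0.3, 0.2]
width: 0.0616
t 6.6833 pos [0.4945 0.1666 0.2227] rot [ 3.141 -0.    -1.73 ] w 0.0611 F [-0.2 -0.8 -0.1]
turn [ 0.0001 -0.0001 -0.0016] slide [0.0003 0.0008 0.1733] mm [ 0.1  0.4 86.7] rows 2.0785028174583844 0.07970121942028398
```

View pics/scene6.png

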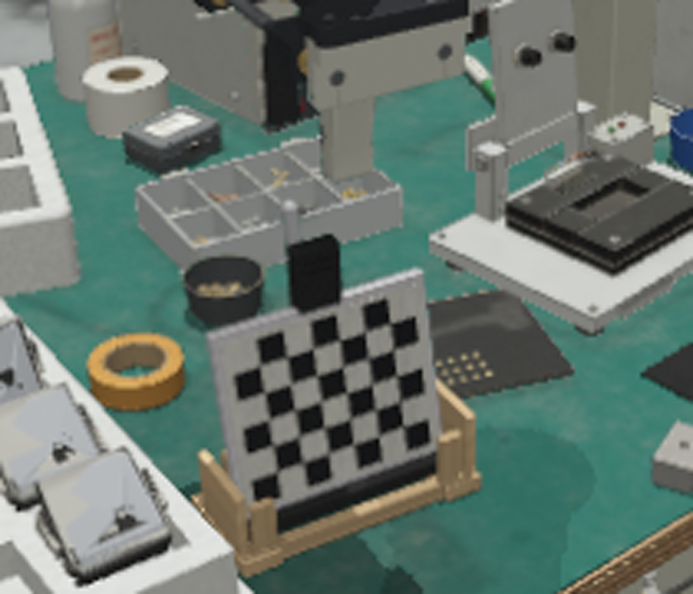

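View pics/wrist6.png

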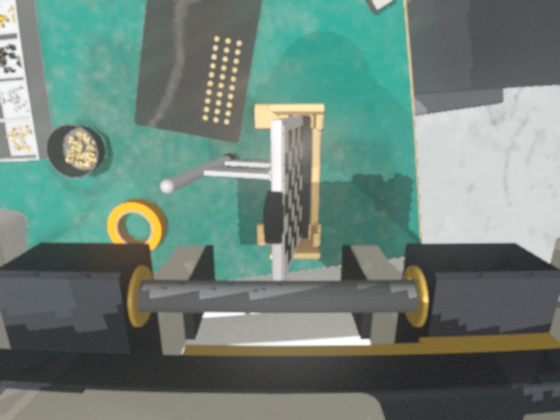

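```bash
python3 - <<'E'
from arc import *
cw=get_calibration("wrist")
P=tf(T,np.array([(16,14,154),(28,14,154),(28,-14,154),(16,-14,154),(21,65,119),(21,-65,119),(95,-20,141)])/1e3)
print(proj(P,cw).round(1))
im=cv2.imread("pics/wrist6.png")
cv2.imwrite("pics/w6c.png",cv2.resize(im[100:290,130:350],None,fx=3.6,fy=3.1,interpolation=cv2.INTER_CUBIC))
E
```

```text
[[288.3 244.2]
 [269.9 244.3]
 [269.2 203. ]
 [288.2 202.8]
 [280.7 287.8]
 [279.2 118.3]
 [169.1 190.2]]
```

View pics/w6c.png

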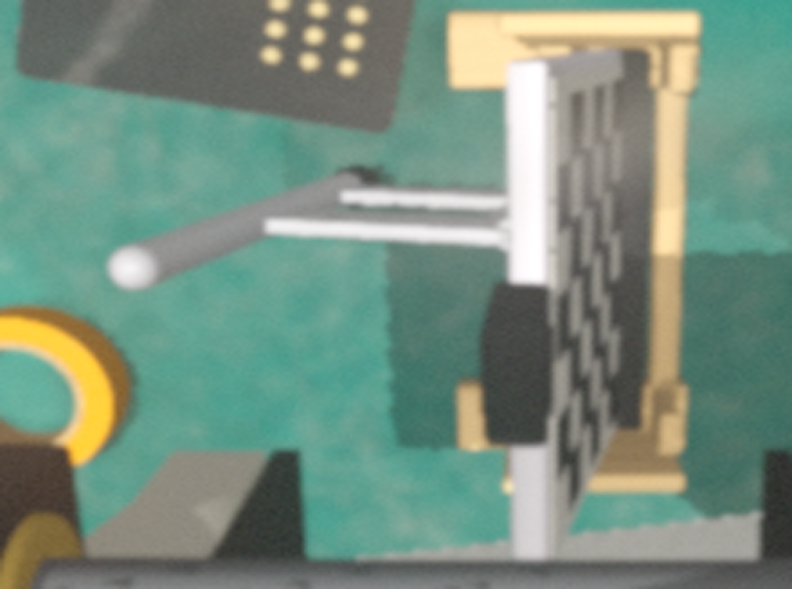

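```bash
python3 -m crank '[{"turn":[0,0,-0.0016],"slide":[0.002,-0.004,0.05],"fingers":0.4},{"turn":[0,0,-0.0016],"slide":[0.002,-0.004,0.1],"fingers":0.4},{"turn":[0,0,-0.0016],"slide":[0.002,-0.004,0.15],"fingers":0.4},{"turn":[0,0,-0.0016],"slide":[0.002,-0.004,0.173],"fingers":0.4},{"turn":[0,0,-0.0016],"slide":[0.002,-0.004,0.173],"fingers":0.4}]'
python3 -m crank '[{"turn":[0,0,0],"slide":[0,0,0],"fingers":-0.3},{"turn":[0,0,0],"slide":[0,0,0],"fingers":-0.6},{"turn":[0,0,0],"slide":[0,0,0],"fingers":-1},{"turn":[0,0,0],"slide":[0,0,0],"fingers":-1},{"turn":[0,0,0],"slide":[0,0,0],"fingers":-1}]' 10
python3 -m crank '[{"turn":[0,0,0],"slide":[0,0,0],"fingers":-1},{"turn":[0,0,0],"slide":[0,0,0],"fingers":-1},{"turn":[0,0,0],"slide":[0,0,0],"fingers":-1},{"turn":[0,0,0],"slide":[0,0,0],"fingers":-1}]' 25
python3 - <<'E'
from arc import *
cv2.imwrite("pics/s7.png",cv2.resize(grab_frame("scene")[150:330,120:330],None,fx=3.3,fy=3.3,interpolation=cv2.INTER_CUBIC)[:,:,::-1])
to(.4965,.165,.136,-1.72)
E
```

```text
t: 7.1
eef_pos: [0.4948, 0.1642, 0.1337]
ee_rot: [3.138, -0.003, -1.719]
force: [-0.0, 0.3, 0.4]
width: 0.0615
t: 7.52
eef_pos: [0.4968, 0.1657, 0.1375]
ee_rot: [-3.14, 0.001, -1.717]
force: [0.2, 0.3, 0.3]
width: 0.0335
t: 7.85
eef_pos: [0.4963, 0.1654, 0.1367]
ee_rot: [3.141, 0.0, -1.717]
force: [-1.7, 1.5, 3.9]
width: 0.0121
t 7.9 pos [0.4963 0.1654 0.1368] rot [ 3.141  0.    -1.717] w 0.0122 F [-3.1  0.7  3.9]
turn [0.0001 0.     0.0005] slide [ 0.0008 -0.0006  0.0015] mm [ 0.4 -0.3  0.8] rows 0.021450636647682115 0.02352881125773097
```

View pics/s7.png

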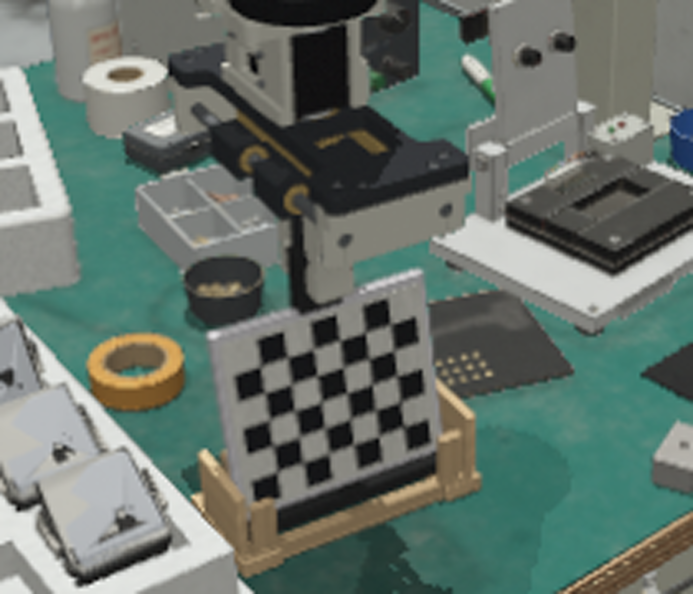

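```bash
python3 -m crank '[{"turn":[0,0,0],"slide":[0,0,-0.01],"fingers":-1},{"turn":[0,0,0],"slide":[0,0,-0.03],"fingers":-1},{"turn":[0,0,0],"slide":[0,0,-0.06],"fingers":-1},{"turn":[0,0,0],"slide":[0,0,-0.09],"fingers":-1},{"turn":[0,0,0],"slide":[0,0,-0.12],"fingers":-1}]' 30
python3 -m crank '[{"turn":[0,0,0],"slide":[0,0,-0.03],"fingers":-1},{"turn":[0,0,0],"slide":[0,0,-0.05],"fingers":-1},{"turn":[0,0,0],"slide":[0,0,-0.06],"fingers":-1},{"turn":[0,0,0],"slide":[0,0,-0.06],"fingers":-1},{"turn":[0,0,0],"slide":[0,0,-0.06],"fingers":-1}]'
python3 - <<'E'
from arc import *
for n in ("scene","top"):
    im=grab_frame(n)
    im=cv2.resize(im[110:330,90:370],None,fx=2.7,fy=2.7,interpolation=cv2.INTER_CUBIC)
    cv2.imwrite(f"pics/{n}8.png",im[:,:,::-1])
to(.4027,-.1372,.25,-1.512)
E
```

```text
t: 8.32
eef_pos: [0.4965, 0.1652, 0.1977]
ee_rot: [-3.142, -0.0, -1.717]
force: [0.5, 0.4, -2.9]
width: 0.0119
t: 8.73
eef_pos: [0.4962, 0.1653, 0.2263]
ee_rot: [3.141, 0.0, -1.717]
force: [-0.4, -0.2, -3.7]
width: 0.0119
t 8.8333 pos [0.496  0.1651 0.2256] rot [ 3.140e+00 -1.000e-03 -1.717e+00] w 0.0117 F [-0.1 -0.8 -3. ]
turn [ 0.0002 -0.0001 -0.0326] slide [ 0.6253  0.0965 -0.048 ] mm [312.6  48.3 -24. ] rows 7.608115004844329 1.6407838839285656
```

View pics/scene8.png

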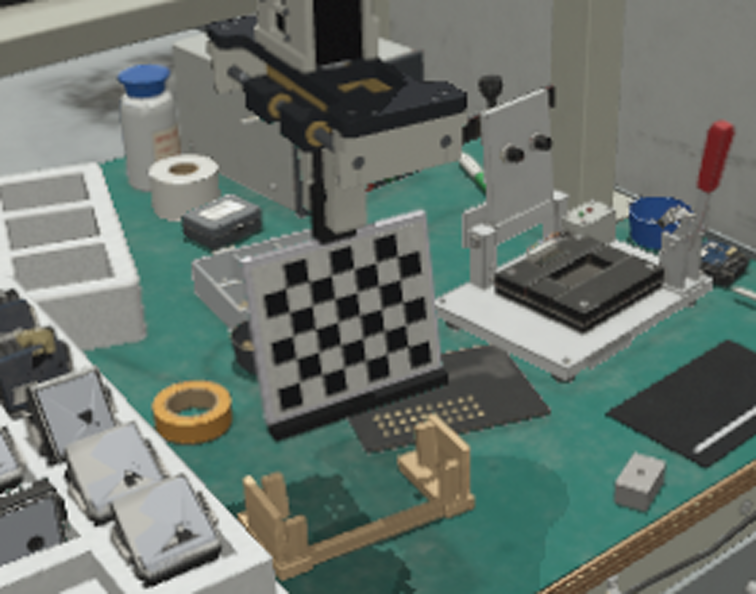

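View pics/top8.png

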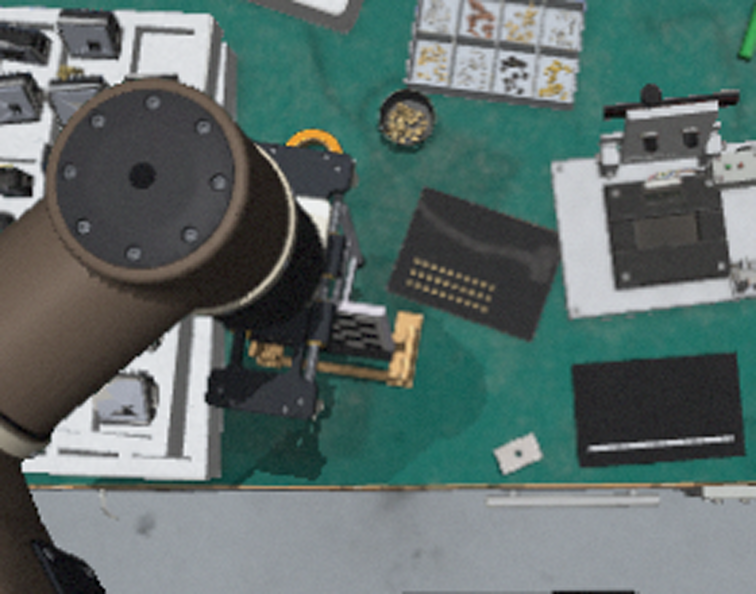

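```bash
python3 -m crank '[{"turn":[0,0,0],"slide":[0.01,0.001,-0.01],"fingers":-1},{"turn":[0,0,0],"slide":[0.03,0.004,-0.02],"fingers":-1},{"turn":[0,0,0],"slide":[0.06,0.01,-0.03],"fingers":-1},{"turn":[0,0,0],"slide":[0.1,0.015,-0.04],"fingers":-1},{"turn":[0,0,0],"slide":[0.14,0.02,-0.048],"fingers":-1}]'
python3 -m crank '[{"turn":[0,0,-0.004],"slide":[0.045,0.007,0],"fingers":-1},{"turn":[0,0,-0.01],"slide":[0.09,0.014,0],"fingers":-1},{"turn":[0,0,-0.017],"slide":[0.14,0.022,0],"fingers":-1},{"turn":[0,0,-0.025],"slide":[0.19,0.03,0],"fingers":-1},{"turn":[0,0,-0.032],"slide":[0.24,0.038,0],"fingers":-1}]'
python3 - <<'E'
from arc import *
to(.4027,-.1372,.25,-1.512)
E
```

```text
t: 9.25
eef_pos: [0.4757, 0.0959, 0.2513]
ee_rot: [-3.141, -0.0, -1.716]
force: [0.6, 0.3, -2.8]
width: 0.0119
t: 9.67
eef_pos: [0.4388, -0.0205, 0.2512]
ee_rot: [-3.141, 0.0, -1.513]
force: [1.3, -0.3, -3.1]
width: 0.0123
t 9.6667 pos [ 0.4388 -0.0205  0.2512] rot [-3.141  0.    -1.513] w 0.0123 F [ 1.3 -0.3 -3.1]
turn [-0.0001  0.     -0.0002] slide [0.229  0.0854 0.0022] mm [114.5  42.7   1.1] rows 2.9302046814222575 0.012649028019024318
```

```bash
python3 -m crank '[{"turn":[0,0,0],"slide":[0.04,0.015,0],"fingers":-1},{"turn":[0,0,0],"slide":[0.08,0.03,0],"fingers":-1},{"turn":[0,0,0],"slide":[0.12,0.045,0],"fingers":-1},{"turn":[0,0,0],"slide":[0.16,0.06,0],"fingers":-1},{"turn":[0,0,0],"slide":[0.19,0.07,0],"fingers":-1}]'
python3 -m crank '[{"turn":[0,0,0],"slide":[0.02,0.008,0],"fingers":-1},{"turn":[0,0,0],"slide":[0.034,0.014,0],"fingers":-1},{"turn":[0,0,0],"slide":[0.034,0.014,0],"fingers":-1},{"turn":[0,0,0],"slide":[0.034,0.014,0],"fingers":-1}]'
python3 - <<'E'
from arc import *
for n in ("scene","top","wrist"):
    im=grab_frame(n)
    if n=="scene": im=cv2.resize(im[110:330,210:490],None,fx=2.7,fy=2.7,interpolation=cv2.INTER_CUBIC)
    if n=="top": im=cv2.resize(im[150:300,240:440],None,fx=3.9,fy=3.9,interpolation=cv2.INTER_CUBIC)
    cv2.imwrite(f"pics/{n}9.png",im[:,:,::-1])
to(.4027,-.1372,.15,-1.512)
E
```

```text
t: 10.08
eef_pos: [0.4086, -0.1173, 0.2512]
ee_rot: [-3.141, -0.0, -1.517]
force: [-0.6, 0.5, -2.7]
width: 0.0118
t: 10.42
eef_pos: [0.4041, -0.1328, 0.2508]
ee_rot: [-3.141, 0.0, -1.517]
force: [0.7, 0.7, -3.2]
width: 0.0119
t 10.5667 pos [ 0.4046 -0.1321  0.2506] rot [-3.141  0.    -1.515] w 0.012 F [ 0.5  0.9 -3.5]
turn [-0.      0.     -0.0005] slide [0.0099 0.0043 0.2013] mm [  5.    2.2 100.6] rows 2.4169982653696063 0.025334139608619972
```

View pics/scene9.png

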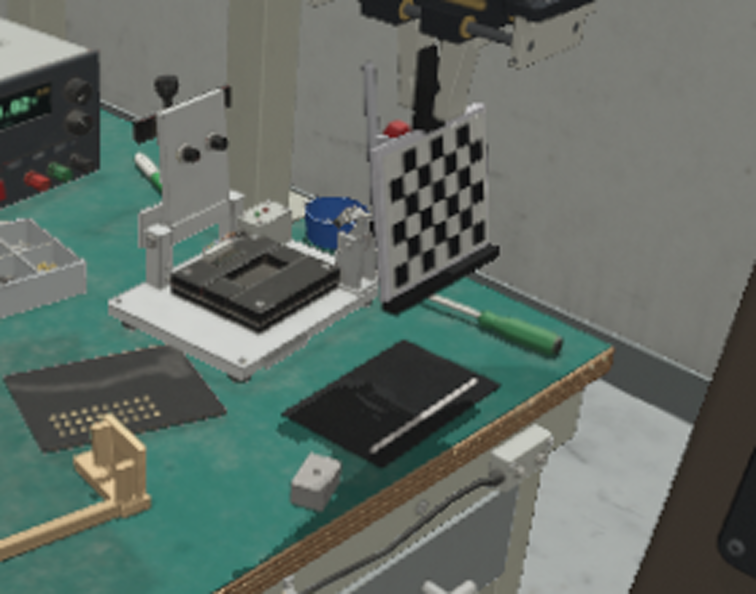

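View pics/top9.png

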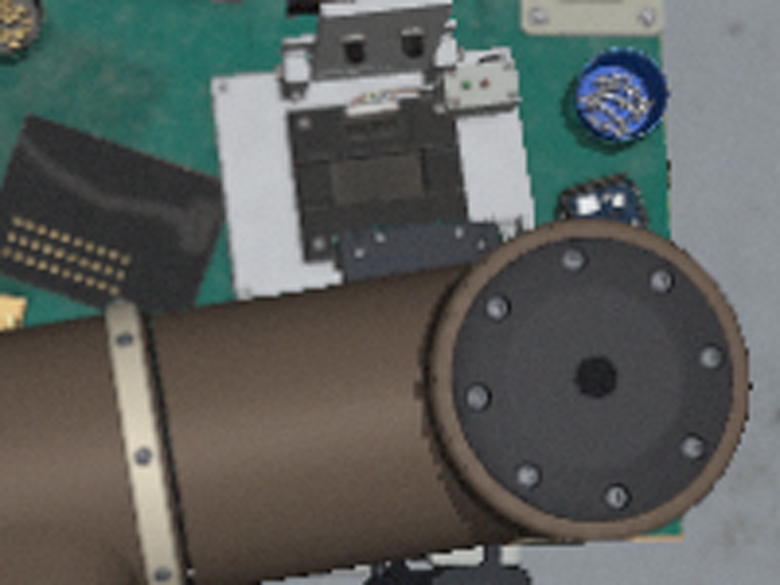

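View pics/wrist9.png

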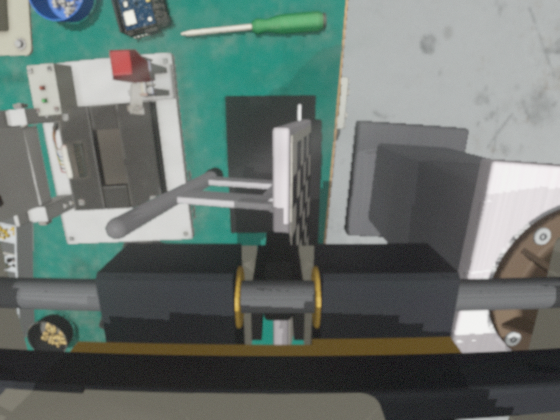

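```bash
python3 - <<'E'
from arc import *
s=get_state(); yaw=s["ee_rot"][2]+np.pi/2
p=s["eef_pos"]; T=pose(p[0]-.022*np.cos(yaw),p[1]-.022*np.sin(yaw),yaw,.1239)
L=np.array([(-11,65,0),(-11,-65,0),(17,65,119),(17,-65,119)])/1e3
obs=crop([(388,312),(498,256),(372,150),(486,107)],2.7,(210,110))
cs=get_calibration("scene");print(proj(tf(T,L),cs).round(1),obs.round(1))
def g(v):
    Tv=T.copy();Tv[:3,3]+=[v[0],v[1],0];Tv[:3,:3]=R.from_euler('z',v[2]).as_matrix()@Tv[:3,:3];Tv[2,3]+=v[3]
    return (proj(tf(Tv,L),cs)-obs).ravel()
r=least_squares(g,[0,0,0,0]);print(r.x,r.fun.round(1))
# line/ mat check in same scene image
lp=ray(crop([(374,450),(477,380)],2.7,(210,110)),cs,.003);print("line in scene",lp,lp.mean(0))
E
```

```text
[[355.4 226.6]
 [393.4 204.6]
 [349.1 164.7]
 [388.9 147.1]] [[353.4 225.2]
 [394.1 204.5]
 [347.5 165.2]
 [389.7 149.3]]
[ 0.01792736 -0.0228686  -0.06540074 -0.01479082] [-0.  -0.2 -0.5  0.7  0.4 -0.3  0.1 -0.2]
line in scene [[ 0.37391894 -0.07139495  0.003     ]
 [ 0.38259251 -0.20904853  0.003     ]] [ 0.37825572 -0.14022174  0.003     ]
```

```bash
python3 - <<'E'
import cv2
im=cv2.imread("pics/wrist9.png")
cv2.imwrite("pics/w9c.png",cv2.resize(im[80:250,90:350],None,fx=3,fy=3,interpolation=cv2.INTER_CUBIC))
E
```

```text
(no output)
```

View pics/w9c.png

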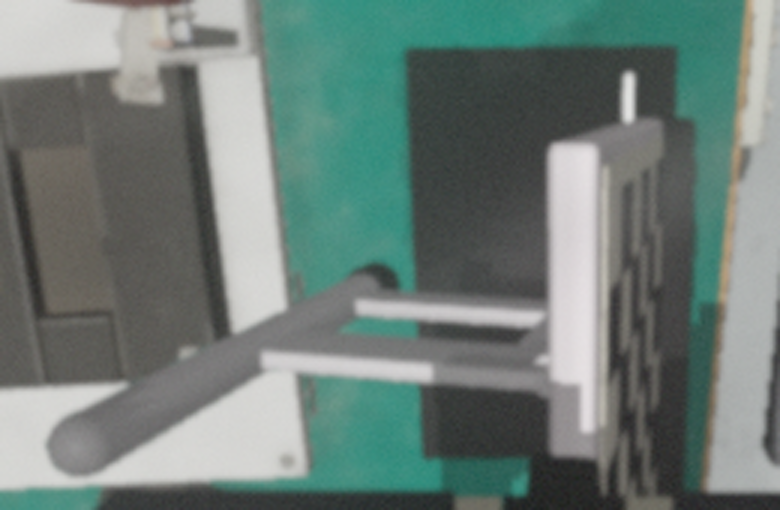

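```bash
python3 - <<'E'
from arc import *
s=get_state(); yaw=s["ee_rot"][2]+np.pi/2
p=s["eef_pos"]; T=pose(p[0]-.022*np.cos(yaw),p[1]-.022*np.sin(yaw),yaw,.1239)
cw=get_calibration("wrist");cs=get_calibration("scene")
def lp(a):
    b=np.array([10,-20,-2])/1e3+R.from_rotvec(-a*ax).apply([0,.06,0]); return [b+.155*ax, b+ax*.013]
ow=crop([(549,146),(601,146),(80,445),(383,277)],3,(90,80))
L=np.array([(-11,65,0),(-11,-65,0),(17,65,119),(17,-65,119)])/1e3
os=crop([(388,312),(498,256),(372,150),(486,107)],2.7,(210,110))
def g(v,wt=1):
    Tv=T.copy();Tv[:3,3]+=v[:3]; Tv[:3,:3]=Tv[:3,:3]@R.from_euler('zyx',v[3:6]).as_matrix()
    W=np.vstack([np.array([(25,-65,119),(17,-65,119)])/1e3,lp(v[6])])
    return np.r_[(proj(tf(Tv,W),cw)-ow).ravel(),(proj(tf(Tv,L),cs)-os).ravel(), v[:3]/.003, v[3:6]/.04,(v[6]-1.57)/.05]
print(g([0,0,0,0,0,0,1.57]).round(1))
r=least_squares(g,[0,0,0,0,0,0,1.57]);print(r.x.round(4),r.fun.round(1))
mw=ray(crop([(408,48),(677,48),(425,457),(629,72)],3,(90,80)),cw,.003);print(mw)
E
```

```text
Traceback (most recent call last):
TypeError: unsupported operand type(s) for /: 'list' and 'float'
```

```bash
cat > fit9.py <<'E'
from arc import *
s=get_state(); yaw=s["ee_rot"][2]+np.pi/2
p=s["eef_pos"]; T=pose(p[0]-.022*np.cos(yaw),p[1]-.022*np.sin(yaw),yaw,.1239)
cw=get_calibration("wrist");cs=get_calibration("scene")
def lp(a):
    b=np.array([10,-20,-2])/1e3+R.from_rotvec(-a*ax).apply([0,.06,0]); return [b+.155*ax, b+ax*.013]
ow=crop([(549,146),(601,146),(80,445),(383,277)],3,(90,80))
L=np.array([(-11,65,0),(-11,-65,0),(17,65,119),(17,-65,119)])/1e3
os=crop([(388,312),(498,256),(372,150),(486,107)],2.7,(210,110))
def g(v,wt=1):
    v=np.array(v)
    Tv=T.copy();Tv[:3,3]+=v[:3]; Tv[:3,:3]=Tv[:3,:3]@R.from_euler('zyx',v[3:6]).as_matrix()
    W=np.vstack([np.array([(25,-65,119),(17,-65,119)])/1e3,lp(v[6])])
    return np.r_[(proj(tf(Tv,W),cw)-ow).ravel(),(proj(tf(Tv,L),cs)-os).ravel(), v[:3]/.003, v[3:6]/.04,(v[6]-1.57)/.05]
print(g([0,0,0,0,0,0,1.57]).round(1))
r=least_squares(g,[0,0,0,0,0,0,1.57]);print(r.x.round(4),r.fun.round(1))
mw=ray(crop([(408,48),(677,48),(425,457),(629,72)],3,(90,80)),cw,.003);print(mw)
E
python3 fit9.py
```

```text
[-1.1 -3.2 -0.9 -3.2 -6.6  5.8 -0.2  2.3  2.   1.3 -0.8  0.1  1.6 -0.5
 -0.8 -2.3  0.   0.   0.   0.   0.   0.   0. ]
[-2.000e-04  1.800e-03 -2.800e-03 -1.800e-03 -6.100e-03  2.400e-03
  1.621e+00] [ 1.  -0.2  0.9 -0.2 -2.6  0.3  0.4  0.1  1.2  2.9 -1.4  1.7  1.3  1.1
 -1.  -0.6 -0.1  0.6 -0.9 -0.  -0.2  0.1  1. ]
[[ 0.46633669 -0.21363977  0.003     ]
 [ 0.36807301 -0.21900121  0.003     ]
 [ 0.45657575 -0.05535094  0.003     ]
 [ 0.385016   -0.2094483   0.003     ]]
```

```bash
python3 - <<'E'
from h import *
to(.4027,-.139,.145,-1.512)
E
python3 -m crank '[{"turn":[0,0,0],"slide":[0.012,0.004,0.03],"fingers":-1},{"turn":[0,0,0],"slide":[0.013,0.004,0.07],"fingers":-1},{"turn":[0,0,0],"slide":[0.013,0.004,0.11],"fingers":-1},{"turn":[0,0,0],"slide":[0.013,0.004,0.15],"fingers":-1},{"turn":[0,0,0],"slide":[0.013,0.004,0.18],"fingers":-1}]'
python3 -m crank '[{"turn":[0,0,0],"slide":[0,0,0.015],"fingers":-1},{"turn":[0,0,0],"slide":[0,0,0.03],"fingers":-1},{"turn":[0,0,0],"slide":[0,0,0.03],"fingers":-1},{"turn":[0,0,0],"slide":[0,0,0.03],"fingers":-1}]'
python3 - <<'E'
from h import *
to(.4027,-.139,.1297,-1.512)
E
```

```text
t 10.5667 pos [ 0.4046 -0.1321  0.2506] rot [-3.141  0.    -1.515] w 0.012 F [ 0.5  0.9 -3.5]
turn [-0.      0.     -0.0005] slide [0.0135 0.0045 0.2113] mm [  6.8   2.3 105.6] rows 2.5391760990200614 0.025334139608619972
t: 10.98
eef_pos: [0.4023, -0.1385, 0.1591]
ee_rot: [3.14, 0.0, -1.515]
force: [0.1, -0.8, -3.7]
width: 0.0119
t: 11.32
eef_pos: [0.4032, -0.139, 0.1459]
ee_rot: [-3.141, -0.0, -1.515]
force: [0.5, -0.9, -2.7]
width: 0.0117
t 11.3167 pos [ 0.4032 -0.139   0.1459] rot [-3.141 -0.    -1.515] w 0.0117 F [ 0.5 -0.9 -2.7]
turn [-0.     -0.     -0.0005] slide [-0.      0.0009  0.0325] mm [-0.   0.5 16.2] rows 0.3893965879883078 0.025591968245407277
```

```bash
python3 -m crank '[{"turn":[0,0,0],"slide":[0,0,0.004],"fingers":-1},{"turn":[0,0,0],"slide":[0,0,0.009],"fingers":-1},{"turn":[0,0,0],"slide":[0,0,0.014],"fingers":-1},{"turn":[0,0,0],"slide":[0,0,0.019],"fingers":-1},{"turn":[0,0,0],"slide":[0,0,0.023],"fingers":-1}]'
python3 -m crank '[{"turn":[0,0,0],"slide":[0,0,0.002],"fingers":-1},{"turn":[0,0,0],"slide":[0,0,0.004],"fingers":-1},{"turn":[0,0,0],"slide":[0,0,0.004],"fingers":-1}]'
```

```text
t: 11.73
eef_pos: [0.4027, -0.1391, 0.134]
ee_rot: [-3.141, 0.0, -1.516]
force: [0.2, 0.8, -2.6]
width: 0.0118
t: 11.98
eef_pos: [0.4026, -0.1391, 0.1319]
ee_rot: [3.141, 0.0, -1.516]
force: [0.1, 0.3, -2.9]
width: 0.0119
```

```bash
python3 -m crank '[{"turn":[0,0,0],"slide":[0,0,0.002],"fingers":-1},{"turn":[0,0,0],"slide":[0,0,0.003],"fingers":-1},{"turn":[0,0,0],"slide":[0,0,0.003],"fingers":-1}]'
python3 -m crank '[{"turn":[0,0,0],"slide":[0,0,0.002],"fingers":-1},{"turn":[0,0,0],"slide":[0,0,0.002],"fingers":-1},{"turn":[0,0,0],"slide":[0,0,0.002],"fingers":-1}]'
python3 - <<'E'
from arc import *
for n in ("scene","wrist"):
    im=grab_frame(n)
    if n=="scene": im=cv2.resize(im[110:330,210:490],None,fx=2.7,fy=2.7,interpolation=cv2.INTER_CUBIC)
    cv2.imwrite(f"pics/{n}10.png",im[:,:,::-1])
E
```

```text
t: 12.23
eef_pos: [0.4027, -0.1391, 0.1305]
ee_rot: [3.142, -0.0, -1.516]
force: [0.5, -0.8, -2.9]
width: 0.0116
t: 12.48
eef_pos: [0.4031, -0.1392, 0.1302]
ee_rot: [-3.141, -0.0, -1.516]
force: [-2.0, 0.6, 4.3]
width: 0.0115
```

View pics/scene10.png

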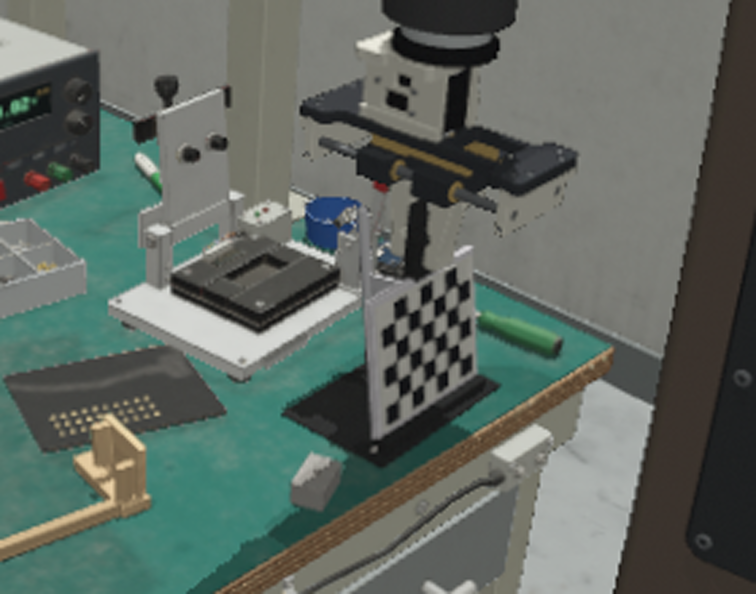

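View pics/wrist10.png

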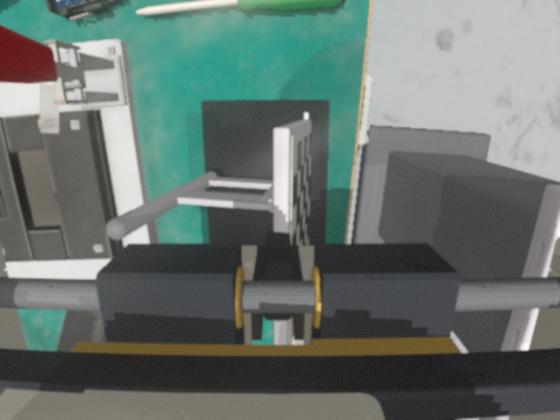

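```bash
python3 -m crank '[{"turn":[0,0,0],"slide":[0,0,0],"fingers":-1},{"turn":[0,0,0],"slide":[0,0,0],"fingers":-1}]' 5
python3 -m crank '[{"turn":[0,0,0],"slide":[0,0,0],"fingers":-0.6},{"turn":[0,0,0],"slide":[0,0,0],"fingers":-0.5},{"turn":[0,0,0],"slide":[0,0,0],"fingers":-0.2},{"turn":[0,0,0],"slide":[0,0,0],"fingers":0.1},{"turn":[0,0,0],"slide":[0,0,0],"fingers":0.1}]'
python3 -m crank '[{"turn":[0,0,0],"slide":[0,0,-0.02],"fingers":0.1},{"turn":[0,0,0],"slide":[0,0,-0.06],"fingers":0.1},{"turn":[0,0,0],"slide":[0,0,-0.12],"fingers":0.1},{"turn":[0,0,0],"slide":[0,0,-0.2],"fingers":0.1},{"turn":[0,0,0],"slide":[0,0,-0.25],"fingers":0.1}]'
python3 - <<'E'
from arc import *
for n in ("scene","wrist"):
    im=grab_frame(n)
    if n=="scene": im=cv2.resize(im[110:330,210:490],None,fx=2.7,fy=2.7,interpolation=cv2.INTER_CUBIC)
    cv2.imwrite(f"pics/{n}11.png",im[:,:,::-1])
to(.42,-.30,.30,-1.512)
E
```

```text
t: 12.75
eef_pos: [0.4032, -0.1392, 0.1301]
ee_rot: [-3.141, -0.0, -1.515]
force: [-1.3, 0.7, 5.3]
width: 0.012
t: 13.17
eef_pos: [0.4027, -0.1391, 0.1295]
ee_rot: [3.142, -0.0, -1.516]
force: [-0.9, -0.1, 1.1]
width: 0.0364
t: 13.58
eef_pos: [0.4034, -0.1394, 0.2579]
ee_rot: [-3.139, -0.001, -1.515]
force: [1.9, -0.1, 1.2]
width: 0.0487
t 13.6833 pos [ 0.4052 -0.1394  0.2592] rot [-3.133e+00 -1.000e-03 -1.515e+00] w 0.0482 F [-0.3  0.2 -0.6]
turn [-0.0013 -0.0001 -0.0005] slide [ 0.3225 -0.0123 -0.0812] mm [161.2  -6.2 -40.6] rows 3.989864198602822 0.07075406135073546
```

View pics/scene11.png

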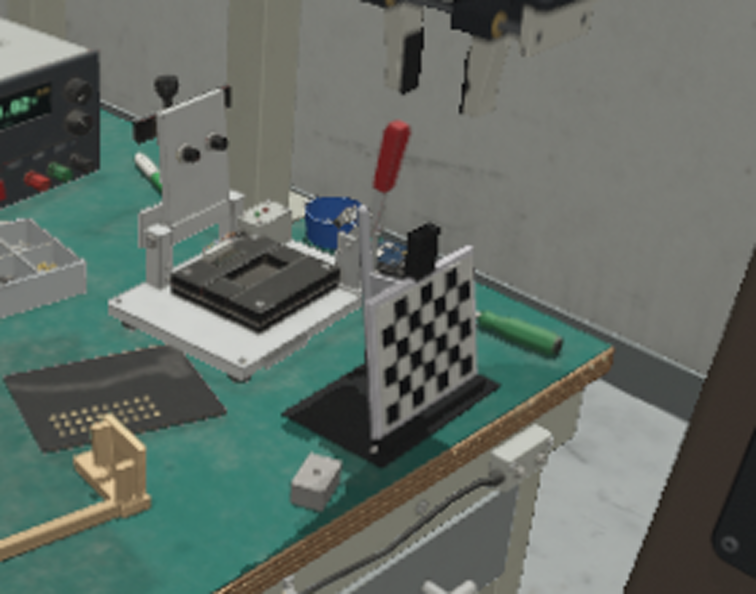

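View pics/wrist11.png

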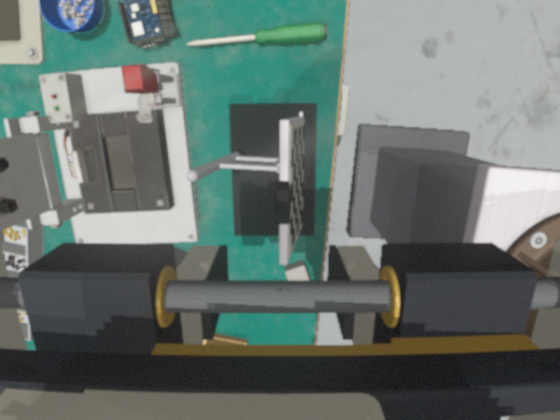

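```bash
python3 -m crank '[{"turn":[0,0,0],"slide":[0.05,0.02,-0.08],"fingers":0.1},{"turn":[0,0,0],"slide":[0.12,0.02,-0.14],"fingers":0.1},{"turn":[0,0,0],"slide":[0.2,0.02,-0.17],"fingers":0.1},{"turn":[0,0,0],"slide":[0.28,0.02,-0.17],"fingers":0.1},{"turn":[0,0,0],"slide":[0.36,0.02,-0.17],"fingers":0.1}]'
python3 -m crank '[{"turn":[0,0,0.01],"slide":[0.08,0.02,0],"fingers":0.1},{"turn":[0,0,0.03],"slide":[0.16,0.04,0],"fingers":0.1},{"turn":[0,0,0.05],"slide":[0.24,0.06,0],"fingers":0.1},{"turn":[0,0,0.06],"slide":[0.3,0.08,0],"fingers":0.1},{"turn":[0,0,0.06],"slide":[0.3,0.08,0],"fingers":0.1}]'
python3 - <<'E'
from arc import *
for n in ("scene","top"):
    im=grab_frame(n)
    if n=="scene": im=cv2.resize(im[110:330,210:490],None,fx=2.7,fy=2.7,interpolation=cv2.INTER_CUBIC)
    if n=="top":
        cv2.imwrite("pics/topfull12.png",im[:,:,::-1]); im=cv2.resize(im[190:290,260:400],None,fx=5.7,fy=5.7,interpolation=cv2.INTER_CUBIC)
    cv2.imwrite(f"pics/{n}12.png",im[:,:,::-1])
E
```

```text
t: 14.1
eef_pos: [0.4027, -0.3144, 0.3412]
ee_rot: [-3.138, -0.001, -1.514]
force: [1.8, 1.0, -0.2]
width: 0.0481
t: 14.52
eef_pos: [0.3687, -0.4688, 0.337]
ee_rot: [3.138, 0.0, -1.901]
force: [0.9, 1.1, -1.0]
width: 0.0484
```

View pics/top12.png

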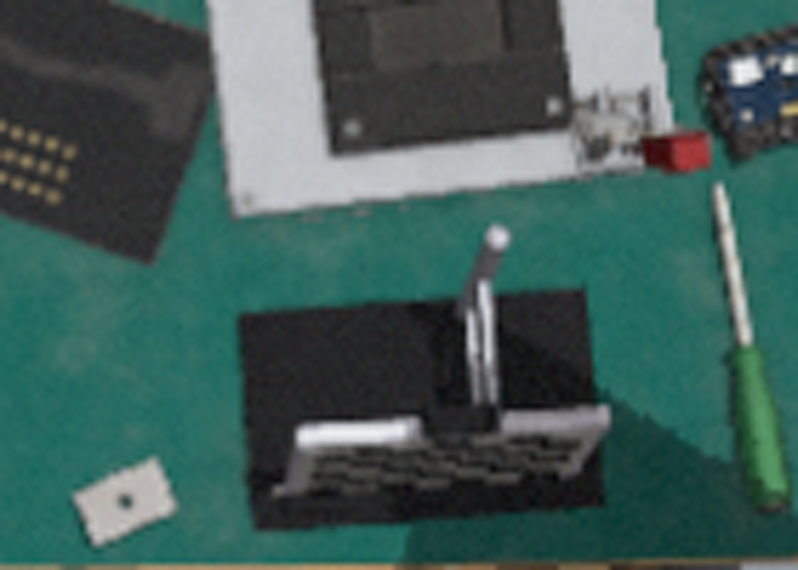

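View pics/scene12.png

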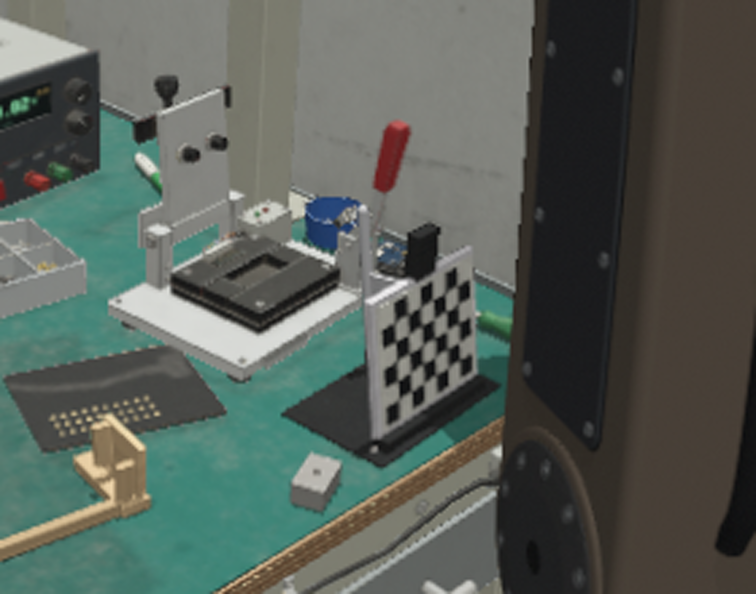

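View pics/topfull12.png

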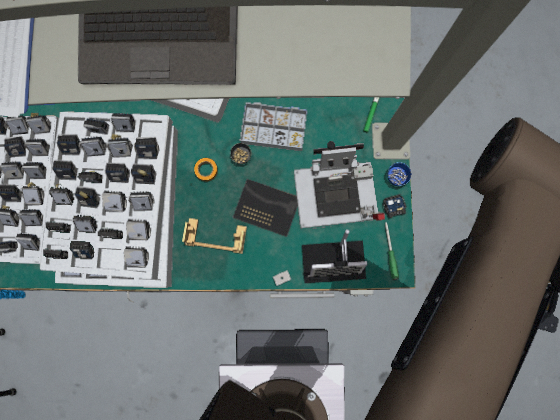

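```bash
python3 - <<'E'
from arc import *
ct,cs=get_calibration("top"),get_calibration("scene")
tp=crop([(298,436),(608,417),(497,238)],5.7,(260,190)); sp=crop([(366,297),(472,250),(365,210)],2.7,(210,110))
def lp(a):
    b=np.array([10,-20,-2])/1e3+R.from_rotvec(-a*ax).apply([0,.06,0]); return b+.155*ax
def g(p):
    Tv=pose(*p[:3],z=.003); P=tf(Tv,np.vstack([np.array([(21,65,119),(21,-65,119)])/1e3,lp(p[3])]))
    return np.r_[(proj(P,ct)-tp).ravel(),(proj(P,cs)-sp).ravel()]
r=least_squares(g,[.38,-.14,.05,1.57]);print(r.x.round(4),r.fun.round(1)); print("line .3807 -.1385 yaw .0585", np.hypot(r.x[0]-.3807,r.x[1]+.1385))
a,b=cv2.imread("pics/top0.png"),cv2.imread("pics/topfull12.png")
print([np.abs(a[y0:y1,x0:x1].astype(int)-b[y0:y1,x0:x1]).mean().round(2) for y0,y1,x0,x1 in [(155,185,190,220),(140,167,228,254),(268,288,272,292)]])
print(get_state()["force"],get_state()["t"])
E
```

```text
[ 0.3784 -0.138   0.026   1.5537] [-0.4  0.2  0.8  1.3  0.2  0.6 -0.4  1.2 -0.1 -1.9 -1.  -1.6]
line .3807 -.1385 yaw .0585 0.0023427402439174664
[np.float64(4.87), np.float64(4.48), np.float64(6.12)]
[ 0.14737361 -0.6501437   0.2560048 ] 14.6167
```

The chart origin is about 2 mm from the line's middle, its yaw differs from the line's by about 0.03 rad, and the leg is at about 1.55 rad. The bystanders are at the same pixels as at the start, and the robot is clear. I'm handing in.

```bash
python3 -c "
from station import *
print(job_done())"
```

```text
the job is handed in; nothing more can be done
None
```

I swung the leg out while the chart was still in the holder, lifted the chart about 90 mm by its tab, and set it down slowly on the mat. The arm then opened, moved clear, and I handed the job in at about 14.6 s of the 51 s allowed. `job_done()` gives no verdict, so I don't know how it was judged.

| Last check | Result |
|---|---|
| Chart origin to middle of line | about 2 mm |
| Foot bar against the line | about 0.03 rad |
| Leg angle | about 1.55 rad |
| Wrist force on contact | about 5 N up, against about 3 N down while carrying |
| Tape roll, steel block, cup | same place by eye in the top pictures before and after; not measured |

- **Disagreements:** the final fit left up to 1.9 px (roughly 3 mm) between the top and scene pictures. An earlier fit with the chart still in the air put the leg at about 1.62 rad, just past its stop.
- **Not measured:** the chart's tilt and height once it stood on the mat. It was standing upright in the last pictures, and contact came within 1 mm of the expected height.

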